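Reset the interlock with its key and put the key away

ROBOT

A 6-joint arm with a two-finger parallel gripper is mounted at the origin on the work surface. World frame = base frame: x ahead of the robot, y to its left, z up, the work surface at z = 0. Lengths are in m, angles in degrees, forces in N, time in s.
With the tool pointing down it reaches from about 0.375 to 0.9 m from the base axis. Payload 3.1 kg.
Tool frame: the origin (TCP) lies midway between the tips of the shut fingers; the grasp point (between the pads) lies bot.hold_point_z behind it (bot.hold_point_z is the distance from the TCP to the grasp point, in m); z points along the fingers, y is the direction in which the jaws open and shut (so a half turn about z gives the same grasp; the last joint's range is limited). The gripper opens to 87 mm and grips with 3 to 60 N. Pads are 19 mm wide; open, the fingers measure 117 mm over their backs; the gripper's body (75 mm by 190 mm) begins 51 mm behind the grasp point.
Start: joints at [58.585, 30.224, 82.088, -0, 67.689, -10.227], TCP at [0.226, 0.583, 0.223] pointing down, gripper open.
Joint ranges: [-176.69, 176.69], [-43.24, 126.21], [12.49, 139.97], [-82, 262], [0, 151.66], [-163.58, 163.58]. Speed limits (degrees/s): [159.86, 159.86, 180, 180, 180, 180].

INTERFACE

Orientations are given as a 3x3 rotation matrix whose columns are the frame's x, y, z axes.
In Python, from rig import bot, vision, order gives the robot as it stands. The module is installed in compiled form; this text tells all that it offers.
- The arm moves only by the tool move_arm, never from a script. Its argument "moves" is a list of rows, each an object of numbers: "hand": the finger opening in mm, from 0 to 87; "x", "y", "z": the shift along the tool's x, y, z in units of 25 mm (1.0 is 25 mm); "wx", "wy", "wz": the turn, a rotation vector about the tool's x, y, z in degrees. In form: [{"hand": .., "x": .., "y": .., "z": .., "wx": .., "wy": .., "wz": ..}, ...]. A call has 1 to 20 rows; each row shifts and turns the commanded pose from where the row before left it, along the tool's axes as they then stand; what a row does not reach is not made up. A row lasts 1/10 s, in which the tool goes at most 50 mm and 8.59 degrees, less where a joint would pass 70% of its speed; a pose out of reach is approached as far as the arm can. A call is refused whole if a number of a shift passes 1 or a number of a turn 8.59, either way. A call with a gripper value outside its range is refused whole. The fingers move at their own pace and stop on an object; the grip force is fixed at half the most. Time passes only in rows, so rows that do not move let the fingers close. It gives the time, the measured TCP pose, the force and the opening at its end, in the units of the state.
- bot.read_state(): the state, without advancing time (a new reading comes with each control period).
- vision.capture(name): name is "scene" or "top"; returns a dict with "image" (400x640x3 uint8, red, green, blue), "z_map" (400x640 float32, m along the optical axis (not along the pixel's ray), 0 where there is no reading), "fx", "fy", "cx", "cy" (pixels), "pose" (4x4, takes a point from camera to world coordinates). Camera axes: x right, y down, z forward; pixel columns grow to the right and rows downward; lengths in m; the calibration is good to about 2 mm. A picture is of the moment at which its call begins.
- order.hand_in(): hands the job in, once; it reports no verdict.
The state is a dict: "time_s": time; "joint_positions": joint angles; "qvel": joint speeds; "tau": joint torques, N m; "position": TCP position; "tcp_rot": TCP orientation; "force": force on the tool from outside, world axes, zero at the start; "moment": the same for the moment, N m; "opening": opening from 0.0 (shut) to 1.0 (fully open).
Only numpy, scipy, OpenCV 4.12 (cv2) and the standard library are available. Lean on these libraries where they do the work, as an engineer would, in place of code of your own. Each camera call takes 0.05 s, during which the arm holds its last target.

TASK

The orange key is standing in the switch lock of the white interlock box. Without forcing anything, turn it clockwise right up to its stop so that the red pointer is driven fully over, turn it back anticlockwise to the one place where it will come out, draw it out and leave it in the blue key tray. Do not disturb the other things on the bench.

Things in the scene. Friction and masses are not known exactly. Their poses are not given: they have to be found in the camera images.
- key: Steel switch key with an orange bow, 40 g, 62 mm long, upright in the lock at the start. Origin: centre of its barrel's foot; z runs up the key, x points as its bit does. Barrel 8 mm diameter, z 0 to 34 mm. Bit: lug on the +x side, to 13 mm from the axis, 4 mm wide (y), z 4 to 9 mm. It starts with its x axis 0.74 to 0.78 rad clockwise (from above) of the lock's x; it cannot come out there.
- key_bow (a point): Middle of the key's orange bow, the part to grip: a slab 28 mm wide (key's x), 8 mm thick (key's y) and 28 mm high, centred 48 mm above the key's origin. In the lock its underside is 14 mm above the box's top.
- lock: White interlock box screwed to the bench, 130 (x) x 100 (y) x 60 mm high; the switch lock is in the middle of its top, its axis vertical through the origin. Origin: centre of the underside, z up.
- lock_mouth (a point): Point on the lock's axis at the box's top face. The bit is kept under an 8 mm thick plate: the key can rise 3 mm, then the plate stops it, except where the bit meets the plate's one slot; there the key comes straight up, and is free once it has risen 16 mm. The slot takes the bit within about 0.1 rad either side of its middle; barrel and slot have about 1 mm of play.
- lock_floor (a point): Point on the lock's axis on its floor, 20 mm below the box's top, where the key's foot stands. The slot is hidden by a black dust seal and unmarked: it points anywhere from 0.46 rad clockwise to 0.74 rad anticlockwise of the box's x axis (where the key's x must point to come out). A dead stop lies 0.5 to 0.7 rad anticlockwise beyond the slot.
- reset (a joint): Reset cam, shown by the red pointer on the collar round the keyhole: rad, growing clockwise from above; starts at 0 to 0.08, fully reset at its firm stop at 0.3. The key turns freely, then its bit pushes the cam against 0.03 N m of friction; the cam stays where it is left. The stop differs from lock to lock: met with the key's x 1.1 to 1.8 rad clockwise of the box's x. Over about 0.2 N m, or a 20 N pull, is forcing it.
- tray: Open blue key tray, fixed, 130 (x) x 110 (y) x 22 mm high, walls 4 mm, floor 4 mm or a little more thick; origin: centre of its underside, z up.
- rack: Bystander: blue wire tube rack 88 x 164 mm, 97 mm high with its capped tubes; origin: centre of underside.
- wipes: Bystander: green box of paper wipes 110 x 120 x 85 mm (a wipe sticks out above); origin: centre of underside.
- washbottle: Bystander: white bottle with red cap, 70 mm diameter, 150 mm high; origin: centre of underside.
- beaker: Bystander: glass beaker, 72 mm diameter, 90 mm high; origin: centre of underside.
- jar: Bystander: white jar with yellow lid, 60 mm diameter, 70 mm high; origin: centre of underside.
- tipbox: Bystander: grey box with yellow lid, 120 x 82 x 57 mm; origin: centre of underside.

How it is judged (in metres and radians):
On the way, in this order (a step that is already met when the one before it is completed fails the run):
1. the key has driven the reset cam fully over to its stop, still in the lock (value of joint reset above 0.265 rad and z of key in the frame of lock below 0.046 m), for 0.1 s.
2. the key is drawn up out of the lock (z of key in the frame of lock above 0.056 m).
At the end, for the whole second after the job is handed in: The reset cam is still over at its stop (above 0.255 of 0.3 rad), and the key lies released and at rest in the tray: resting on it, its foot within the tray's outline and lower than 50 mm (value of joint reset above 0.255 rad and x of key in the frame of tray between -0.065 and 0.065 m and y of key in the frame of tray between -0.055 and 0.055 m and height (world z) of key below 0.05 m and contact force between key and tray above 0.05 N and linear speed of key below 0.02 m/s); the robot touches nothing.
It fails at once if the key is forced against the lock (more than 60 N between them) (contact force between key and lock above 60 N).
It fails at once if another thing on the bench is moved more than 20 mm (distance of any of rack, wipes, washbottle, beaker, jar, tipbox from where it was at the start of the episode above 0.02 m).
It also fails if it takes over 72 s, if anything falls off the work surface, if the arm or the gripper's body presses on something with over 40 N, if the wrist force passes 120 N, or if a joint passes its speed limit or range.

## Working session

There is one attempt and no reset: what is moved stays moved. The work goes in short steps, Python scripts to look and compute and a tool call to move; the robot and the scene stay as the last step left them, time stands still between calls to the robot, and variables do not carry over. Pictures are saved under pics/ and viewed, and the job is handed in when it is done.

Besides the shell and the picture viewer there is one more tool, called after "Request:" as name(argument=value, ...), one argument or row to a line, values as JSON. move_arm: Moves the arm, as the interface text tells. Its arguments: {"type":"object","properties":{"moves":{"type":"array"}},"required":["moves"]}

```bash
mkdir -p pics; python3 - <<'E'
from rig import bot, vision, order
import cv2, numpy as np
s=bot.read_state(); print(s, bot.hold_point_z)
for n in("scene","top"):
    c=vision.capture(n); cv2.imwrite(f"pics/{n}0.png",c["image"][:,:,::-1]); np.savez(f"pics/{n}0.npz",**c)
    print(n,c["fx"],c["fy"],c["cx"],c["cy"],c["pose"].round(4).tolist())
E
```

```text
{'time_s': 0.0, 'joint_positions': array([ 5.85865644e+01,  3.02804536e+01,  8.21571291e+01, -1.51265659e-03,
        6.76869579e+01, -1.02279091e+01]), 'qvel': array([-0.00667281, -0.03426002, -0.07595728, -0.03337898,  0.01335087,
        0.05419879]), 'tau': array([ 1.12576294e-03, -4.40028512e+01, -1.76597035e+01,  6.32883282e-02,
        5.80742606e-02, -1.77562965e-04]), 'position': array([0.22546665, 0.58213074, 0.22155154]), 'tcp_rot': array([[-9.32418552e-01,  3.61378481e-01, -1.11207944e-03],
       [ 3.61380011e-01,  9.32416752e-01, -1.86777856e-03],
       [ 3.61946525e-04, -2.14343466e-03, -9.99997637e-01]]), 'force': array([-0.73002021,  0.34813266,  0.53793689]), 'moment': array([ 0.05165711,  0.04364051, -0.01446712]), 'opening': 0.9994619232020228} 0.0187
scene 415.38874160400746 415.38874160400746 312.37001807778876 197.42131307062363 [[-0.5018, 0.4752, -0.7228, 1.4174], [0.8647, 0.2541, -0.4332, 0.508], [-0.0222, -0.8424, -0.5384, 0.7001], [0.0, 0.0, 0.0, 1.0]]
top 400.26592176217525 400.26592176217525 318.0895569424228 199.49452193352255 [[0.0145, -0.9935, 0.1132, 0.4842], [-0.9997, -0.0166, -0.0183, 0.0067], [0.02, -0.1129, -0.9934, 1.1423], [0.0, 0.0, 0.0, 1.0]]
```

View pics/scene0.png

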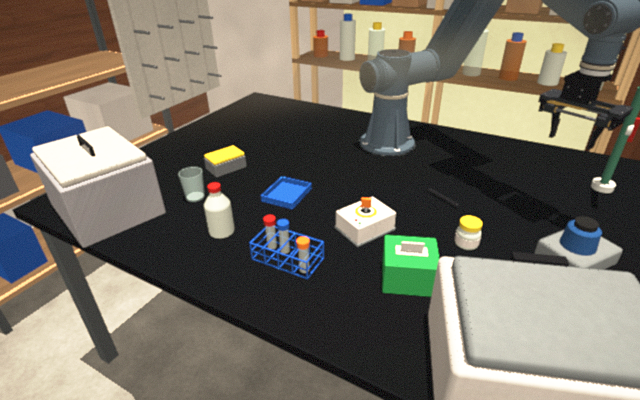

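View pics/top0.png

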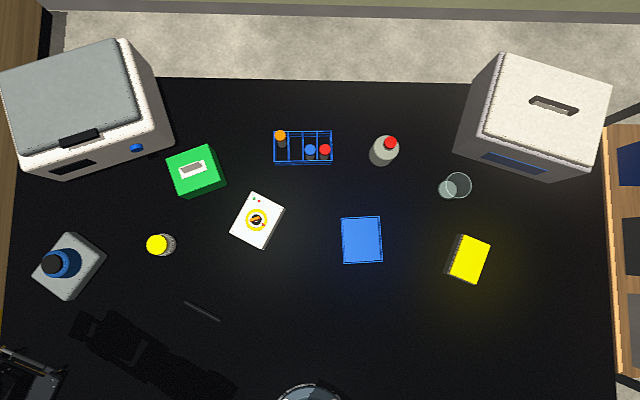

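The scene view shows the white box at about (366,220) with the orange bow at (366,203). In the top view the box is at (257,220) and the tray at (362,240). Next I'll zoom in and measure.

```bash
cat > h.py <<'E'
import numpy as np, cv2
def ray(c,u,v):
    d=np.array([(u-c["cx"])/c["fx"],(v-c["cy"])/c["fy"],1.]); P=np.asarray(c["pose"])
    return P[:3,3], P[:3,:3]@d
def onz(c,u,v,z):
    o,d=ray(c,u,v); return o+d*(z-o[2])/d[2]
def proj(c,p):
    P=np.asarray(c["pose"]); q=P[:3,:3].T@(np.asarray(p)-P[:3,3]); return c["fx"]*q[0]/q[2]+c["cx"], c["fy"]*q[1]/q[2]+c["cy"]
def twoview(c1,p1,c2,p2):
    A=[];b=[]
    for c,p in((c1,p1),(c2,p2)):
        o,d=ray(c,*p); d=d/np.linalg.norm(d); M=np.eye(3)-np.outer(d,d); A.append(M); b.append(M@o)
    A=np.vstack(A); b=np.hstack(b); x=np.linalg.lstsq(A,b,rcond=None)[0]; return x, np.linalg.norm(A@x-b)
E
python3 - <<'E'
import numpy as np, cv2
from h import *
T=dict(np.load("pics/top0.npz")); S=dict(np.load("pics/scene0.npz"))
def big(m): 
    cs,_=cv2.findContours(m.astype(np.uint8),cv2.RETR_EXTERNAL,cv2.CHAIN_APPROX_NONE); return max(cs,key=cv2.contourArea)
im=T["image"].astype(int); hsv=cv2.cvtColor(T["image"],cv2.COLOR_RGB2HSV)
m=(im.min(2)>130); m[:180]=0;m[270:]=0;m[:,:215]=0;m[:,300:]=0
c=big(m); r=cv2.minAreaRect(c); bp=cv2.boxPoints(r); print("box",r)
for z in (.06,):
    W=np.array([onz(T,*p,z) for p in bp]); print(W.round(4), W.mean(0))
    for i in range(4): e=W[(i+1)%4]-W[i]; print(np.linalg.norm(e),np.degrees(np.arctan2(e[1],e[0])))
m=(im[...,2]>120)&(im[...,0]<100); m[:200]=0;m[280:]=0;m[:,:330]=0;m[:,395:]=0
c=big(m); r=cv2.minAreaRect(c); bp=cv2.boxPoints(r); print("tray",r)
W=np.array([onz(T,*p,.022) for p in bp]); print(W.round(4), W.mean(0))
for i in range(4): e=W[(i+1)%4]-W[i]; print(np.linalg.norm(e),np.degrees(np.arctan2(e[1],e[0])))
for n,C,(x0,y0,x1,y1) in(("top",T,(222,185,292,255)),("scene",S,(330,185,402,247))):
    cr=C["image"][y0:y1,x0:x1,::-1]; cv2.imwrite(f"pics/z_{n}.png",cv2.resize(cr,None,fx=8,fy=8,interpolation=cv2.INTER_CUBIC))
    h=cv2.cvtColor(C["image"],cv2.COLOR_RGB2HSV).astype(int); 
    m=(h[...,0]<18)&(h[...,0]>5)&(h[...,1]>150)&(h[...,2]>120); mm=np.zeros_like(m); mm[y0:y1,x0:x1]=m[y0:y1,x0:x1]
    ys,xs=np.nonzero(mm); print(n,len(xs),xs.mean(),ys.mean(),xs.min(),xs.max(),ys.min(),ys.max())
E
```

```text
box ((256.1000061035156, 219.8000030517578), (38.460365295410156, 47.85185241699219), 26.56505012512207)
[[0.5141 0.2268 0.06  ]
 [0.631  0.1734 0.06  ]
 [0.5856 0.0789 0.06  ]
 [0.4696 0.1333 0.06  ]] [0.55006658 0.1531031  0.06      ]
0.1284941438107222 -24.529474099128766
0.10490433330628395 -115.67185022331816
0.12807634957635336 154.86008872738307
0.10353237684821016 64.54828239278557
tray ((361.29962158203125, 239.2937774658203), (46.534202575683594, 39.98448181152344), 86.42366790771484)
[[ 0.5626 -0.0759  0.022 ]
 [ 0.5714 -0.1883  0.022 ]
 [ 0.4422 -0.196   0.022 ]
 [ 0.4339 -0.085   0.022 ]] [ 0.50252686 -0.13627803  0.022     ]
0.1127194328322926 -85.51736986479456
0.12940723974450752 -176.58833824407048
0.11126810697841907 94.30437546194634
0.12904208687263505 4.053329803663895
top 15 256.53333333333336 219.33333333333334 250 264 216 225
scene 82 365.4756097560976 202.109756097561 361 370 197 207
```

View pics/z_top.png

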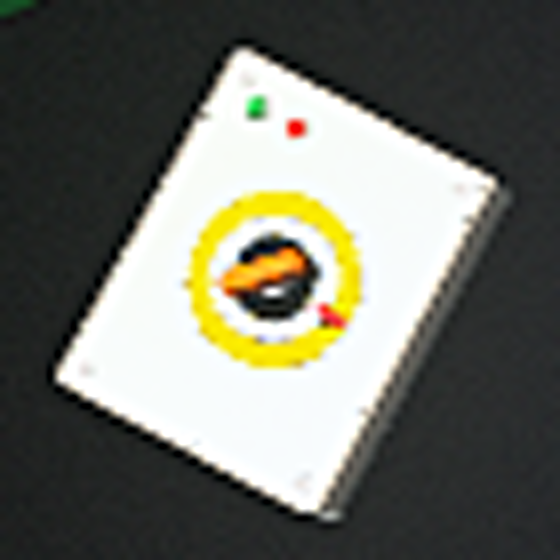

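View pics/z_scene.png

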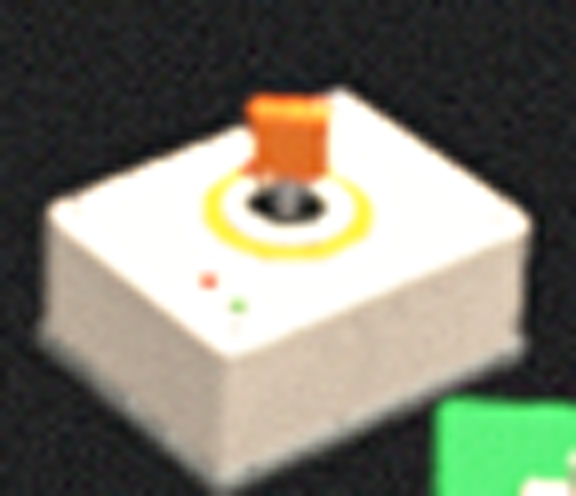

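```bash
python3 - <<'E'
import numpy as np, cv2
from h import *
T=dict(np.load("pics/top0.npz")); S=dict(np.load("pics/scene0.npz"))
for n,C,(x0,y0,x1,y1) in(("top",T,(240,200,272,236)),("scene",S,(350,205,380,220))):
    h=cv2.cvtColor(C["image"],cv2.COLOR_RGB2HSV).astype(int)
    m=(h[...,0]>=22)&(h[...,0]<34)&(h[...,1]>110)&(h[...,2]>120)
    mm=np.zeros(m.shape,np.uint8); mm[y0:y1,x0:x1]=m[y0:y1,x0:x1]
    p=np.argwhere(mm)[:,::-1].astype(np.float32)
    if n=="top": 
        e=cv2.fitEllipse(cv2.convexHull(p)); print(n,e,onz(C,*e[0],.06),onz(C,*e[0],.063))
    else:
        e=cv2.fitEllipse(cv2.convexHull(p)); print(n,e,onz(C,*e[0],.06),onz(C,*e[0],.063))
# bow
h=cv2.cvtColor(T["image"],cv2.COLOR_RGB2HSV).astype(int)
m=(h[...,0]<20)&(h[...,0]>3)&(h[...,1]>110)&(h[...,2]>90); m[:214]=0;m[228:]=0;m[:,:247]=0;m[:,262:]=0
p=np.argwhere(m)[:,::-1]; W=np.array([onz(T,*q,.1)[:2] for q in p]); print(len(p),W.mean(0)); 
u,s,v=np.linalg.svd(W-W.mean(0)); print(s,np.degrees(np.arctan2(v[0,1],v[0,0])))
h=cv2.cvtColor(S["image"],cv2.COLOR_RGB2HSV).astype(int)
m=(h[...,0]<18)&(h[...,0]>3)&(h[...,1]>150)&(h[...,2]>120); m[:195]=0;m[209:]=0;m[:,:358]=0;m[:,373:]=0
p=np.argwhere(m)[:,::-1]; print(p.mean(0), onz(S,*p.mean(0),.088), proj(S,[.55,.153,.088]),proj(T,[.55,.153,.102]))
E
```

```text
top ((255.7397918701172, 219.49281311035156), (21.20695686340332, 21.944812774658203), 13.555486679077148) [0.55046365 0.15420184 0.06      ] [0.5502801 0.1537929 0.063    ]
scene ((365.48876953125, 210.81500244140625), (12.027505874633789, 20.22623634338379), 91.67190551757812) [0.5484693 0.1538561 0.06     ] [0.55254199 0.15551582 0.063     ]
17 [0.55048168 0.15150421]
[0.03860779 0.01094531] -67.86860032139936
[365.47560976 202.1097561 ] [0.54879477 0.15254209 0.088     ] (np.float64(365.44864547045154), np.float64(202.372062883161)) (np.float64(254.01762119604047), np.float64(218.65423921727418))
```

Request:
move_arm(
  moves=[
    {"wz":7.83},
    {"wz":7.83},
    {"wz":7.83},
    {"wz":7.83},
    {"wz":7.83},
    {"wz":7.83},
    {"x":-1,"y":0.27},
    {"x":-1,"y":0.27},
    {"x":-1,"y":0.27},
    {"x":-1,"y":0.27},
    {"x":-1,"y":0.27},
    {"x":-1,"y":0.27},
    {"x":-1,"y":0.27},
    {"x":-1,"y":0.27},
    {"x":-1,"y":0.27},
    {"x":-1,"y":0.27},
    {"x":-1,"y":0.27},
    {"x":-1,"y":0.27},
    {"x":-1,"y":0.27},
    {"x":-1,"y":0.27},
  ],
)

```text
schema error: expected keys hand, x, y, z, wx, wy, wz
```

```bash
cat > go.py <<'E'
import sys,numpy as np
from rig import bot
s=bot.read_state(); R=np.array(s["tcp_rot"]); p=np.array(s["position"])
print("t",round(s["time_s"],2),"p",p.round(4),"ang",np.degrees(np.arctan2(R[1,0],R[0,0])).round(2),"z",R[:,2].round(3),"j",np.round(s["joint_positions"],1)[[0,5]],"F",s["force"].round(2),"M",s["moment"].round(3),"op",round(s["opening"]*87,1))
if len(sys.argv)>3: print("units",(R.T@(np.array(sys.argv[1:4],float)-p)/.025).round(3))
E
python3 go.py .55 .1535 .13
```

```text
t 0.1 p [0.2255 0.5822 0.2216] ang 158.81 z [-0.001 -0.002 -1.   ] j [ 58.6 -10.2] F [-0.41  1.04  0.32] M [0.032 0.009 0.025] op 86.5
units [-18.301 -11.29    3.681]
```

Request:
move_arm(
  moves=[
    {"hand":87,"x":0,"y":0,"z":0,"wx":0,"wy":0,"wz":7.83},
    {"hand":87,"x":0,"y":0,"z":0,"wx":0,"wy":0,"wz":7.83},
    {"hand":87,"x":0,"y":0,"z":0,"wx":0,"wy":0,"wz":7.83},
    {"hand":87,"x":0,"y":0,"z":0,"wx":0,"wy":0,"wz":7.83},
    {"hand":87,"x":0,"y":0,"z":0,"wx":0,"wy":0,"wz":7.83},
    {"hand":87,"x":0,"y":0,"z":0,"wx":0,"wy":0,"wz":7.83},
    {"hand":87,"x":-1,"y":0.27,"z":0,"wx":0,"wy":0,"wz":0},
    {"hand":87,"x":-1,"y":0.27,"z":0,"wx":0,"wy":0,"wz":0},
    {"hand":87,"x":-1,"y":0.27,"z":0,"wx":0,"wy":0,"wz":0},
    {"hand":87,"x":-1,"y":0.27,"z":0,"wx":0,"wy":0,"wz":0},
    {"hand":87,"x":-1,"y":0.27,"z":0,"wx":0,"wy":0,"wz":0},
    {"hand":87,"x":-1,"y":0.27,"z":0,"wx":0,"wy":0,"wz":0},
    {"hand":87,"x":-1,"y":0.27,"z":0,"wx":0,"wy":0,"wz":0},
    {"hand":87,"x":-1,"y":0.27,"z":0,"wx":0,"wy":0,"wz":0},
    {"hand":87,"x":-1,"y":0.27,"z":0,"wx":0,"wy":0,"wz":0},
    {"hand":87,"x":-1,"y":0.27,"z":0,"wx":0,"wy":0,"wz":0},
    {"hand":87,"x":-1,"y":0.27,"z":0,"wx":0,"wy":0,"wz":0},
    {"hand":87,"x":-1,"y":0.27,"z":0,"wx":0,"wy":0,"wz":0},
    {"hand":87,"x":-1,"y":0.27,"z":0,"wx":0,"wy":0,"wz":0},
    {"hand":87,"x":-1,"y":0.27,"z":0,"wx":0,"wy":0,"wz":0},
  ],
)

```text
time_s: 2.1
position: [0.444, 0.292, 0.2222]
tcp_rot: [[-0.372, 0.928, -0.001], [0.928, 0.372, -0.0], [0.0, -0.001, -1.0]]
force: [-0.2, 0.2, -0.2]
opening: 1.003
```

```bash
python3 go.py .55 .1535 .13
```

```text
t 2.1 p [0.444  0.292  0.2222] ang 111.83 z [-0.001 -0.    -1.   ] j [21.3 -0.6] F [-0.25  0.25 -0.19] M [-0.02  -0.034  0.019] op 87.3
units [-6.719  1.881  3.686]
```

Request:
move_arm(
  moves=[
    {"hand":87,"x":-0.96,"y":0.27,"z":0,"wx":0,"wy":0,"wz":0},
    {"hand":87,"x":-0.96,"y":0.27,"z":0,"wx":0,"wy":0,"wz":0},
    {"hand":87,"x":-0.96,"y":0.27,"z":0,"wx":0,"wy":0,"wz":0},
    {"hand":87,"x":-0.96,"y":0.27,"z":0,"wx":0,"wy":0,"wz":0},
    {"hand":87,"x":-0.96,"y":0.27,"z":0,"wx":0,"wy":0,"wz":0},
    {"hand":87,"x":-0.96,"y":0.27,"z":0,"wx":0,"wy":0,"wz":0},
    {"hand":87,"x":-0.96,"y":0.27,"z":0,"wx":0,"wy":0,"wz":0},
    {"hand":87,"x":0,"y":0,"z":0.9,"wx":0,"wy":0,"wz":0},
    {"hand":87,"x":0,"y":0,"z":0.9,"wx":0,"wy":0,"wz":0},
    {"hand":87,"x":0,"y":0,"z":0.9,"wx":0,"wy":0,"wz":0},
    {"hand":60,"x":0,"y":0,"z":0.9,"wx":0,"wy":0,"wz":0},
    {"hand":50,"x":0,"y":0,"z":0,"wx":0,"wy":0,"wz":0},
    {"hand":50,"x":0,"y":0,"z":0,"wx":0,"wy":0,"wz":0},
    {"hand":50,"x":0,"y":0,"z":0,"wx":0,"wy":0,"wz":0},
  ],
)

```text
time_s: 3.5
position: [0.551, 0.1548, 0.1336]
tcp_rot: [[-0.372, 0.928, 0.002], [0.928, 0.372, 0.0], [-0.001, 0.002, -1.0]]
force: [-0.4, -0.5, 0.4]
opening: 0.723
```

```bash
python3 go.py .55 .1535 .071; python3 - <<'E'
from rig import vision
import cv2
for n,(x0,y0,x1,y1) in(("top",(217,180,297,260)),("scene",(325,150,410,247))):
    c=vision.capture(n)["image"][y0:y1,x0:x1,::-1]
    cv2.imwrite(f"pics/a_{n}.png",cv2.resize(c,None,fx=6,fy=6,interpolation=cv2.INTER_CUBIC))
E
```

```text
t 3.5 p [0.551  0.1548 0.1336] ang 111.84 z [ 0.002  0.    -1.   ] j [  4.5 -17.3] F [-0.43 -0.48  0.4 ] M [-0.018  0.032  0.074] op 62.9
units [-0.031 -0.059  2.505]
```

View pics/a_scene.png

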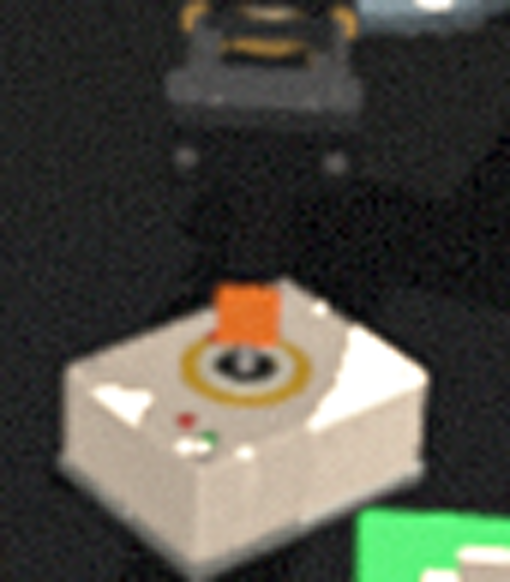

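```bash
python3 - <<'E'
from rig import vision
import cv2,numpy as np
from h import *
C=vision.capture("scene"); c=C["image"][100:240,320:440,::-1]
g=(255*(c/255.)**.4).astype(np.uint8); cv2.imwrite("pics/b_scene.png",cv2.resize(g,None,fx=5,fy=5,interpolation=cv2.INTER_CUBIC))
y=np.array([.928,.372,0]);t=np.array([.551,.1548,.1336])
for s in(-1,1): print([a-b for a,b in zip(proj(C,t+s*.0315*y),(320,100))])
E
```

```text
[np.float64(47.15435144312471), np.float64(82.04126859879977)]
[np.float64(46.306872685944825), np.float64(94.52414841387017)]
```

View pics/b_scene.png

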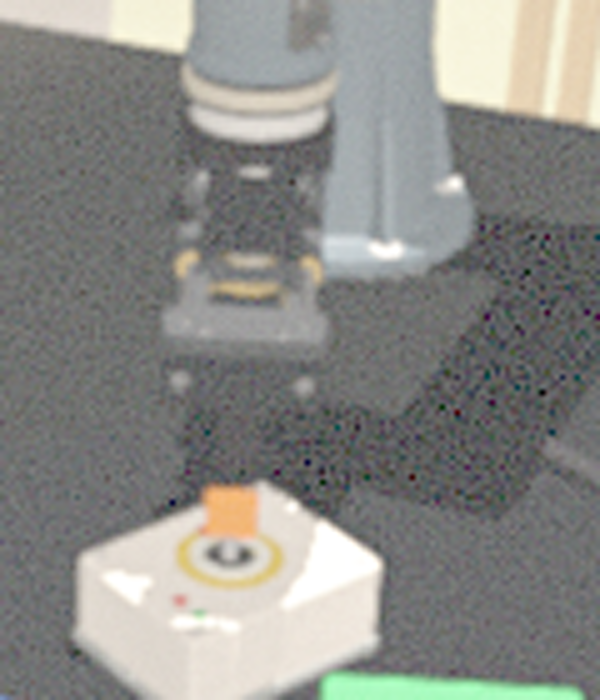

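View pics/a_top.png

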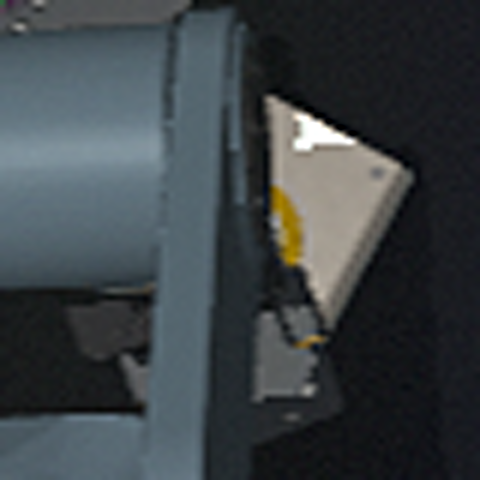

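The gripper is seen end-on, jaws along the view line, with the bow at (230,512) in the zoom below them. It is lined up across the bow, so I'll descend.

Request:
move_arm(
  moves=[
    {"hand":50,"x":-0.03,"y":-0.06,"z":0.5,"wx":0,"wy":0,"wz":0},
    {"hand":50,"x":0,"y":0,"z":0.5,"wx":0,"wy":0,"wz":0},
    {"hand":50,"x":0,"y":0,"z":0.5,"wx":0,"wy":0,"wz":0},
    {"hand":50,"x":0,"y":0,"z":0.5,"wx":0,"wy":0,"wz":0},
    {"hand":50,"x":0,"y":0,"z":0.4,"wx":0,"wy":0,"wz":0},
    {"hand":50,"x":0,"y":0,"z":0,"wx":0,"wy":0,"wz":0},
    {"hand":50,"x":0,"y":0,"z":0,"wx":0,"wy":0,"wz":0},
    {"hand":50,"x":0,"y":0,"z":0,"wx":0,"wy":0,"wz":0},
  ],
)

```text
time_s: 4.45
position: [0.5494, 0.1534, 0.0729]
tcp_rot: [[-0.372, 0.928, 0.001], [0.928, 0.372, 0.0], [-0.0, 0.001, -1.0]]
force: [0.2, -0.3, 0.2]
opening: 0.574
```

```bash
python3 go.py .55 .1535 .071; python3 - <<'E'
from rig import vision
import cv2,numpy as np
C=vision.capture("scene"); c=C["image"][140:240,320:420,::-1]
g=(255*(c/255.)**.5).astype(np.uint8); cv2.imwrite("pics/c_scene.png",cv2.resize(g,None,fx=5,fy=5,interpolation=cv2.INTER_CUBIC))
E
```

```text
t 4.45 p [0.5494 0.1534 0.0729] ang 111.83 z [ 0.001  0.    -1.   ] j [  4.4 -17.5] F [ 0.23 -0.31  0.24] M [-0.064  0.075 -0.037] op 50.0
units [-0.005  0.023  0.074]
```

View pics/c_scene.png

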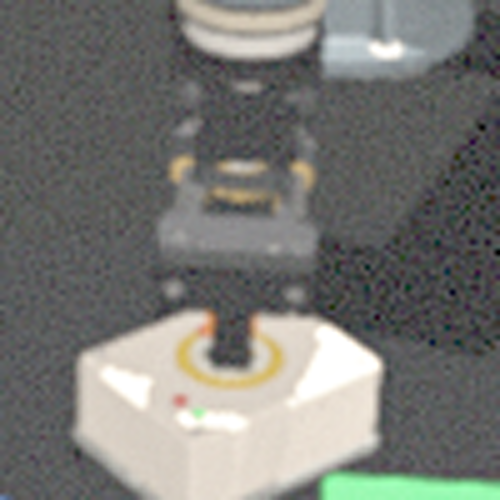

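The near finger at (232,340) is centred in front of the bow, with equal orange showing on both sides. I'll close the jaws now.

Request:
move_arm(
  moves=[
    {"hand":30,"x":0,"y":0,"z":0,"wx":0,"wy":0,"wz":0},
    {"hand":20,"x":0,"y":0,"z":0,"wx":0,"wy":0,"wz":0},
    {"hand":12,"x":0,"y":0,"z":0,"wx":0,"wy":0,"wz":0},
    {"hand":8,"x":0,"y":0,"z":0,"wx":0,"wy":0,"wz":0},
    {"hand":4,"x":0,"y":0,"z":0,"wx":0,"wy":0,"wz":0},
    {"hand":0,"x":0,"y":0,"z":0,"wx":0,"wy":0,"wz":0},
    {"hand":0,"x":0,"y":0,"z":0,"wx":0,"wy":0,"wz":0},
    {"hand":0,"x":0,"y":0,"z":0,"wx":0,"wy":0,"wz":0},
  ],
)

```text
time_s: 5.3
position: [0.5497, 0.1534, 0.0727]
tcp_rot: [[-0.372, 0.928, 0.002], [0.928, 0.372, 0.0], [-0.0, 0.002, -1.0]]
force: [0.8, 1.0, -0.6]
opening: 0.087
```

```bash
python3 go.py .55 .1535 .071
```

```text
t 5.3 p [0.5497 0.1534 0.0727] ang 111.82 z [ 0.002  0.    -1.   ] j [  4.4 -17.5] F [ 0.84  1.02 -0.58] M [ 0.08  -0.251 -0.002] op 7.6
units [-0.002  0.012  0.067]
```

Request:
move_arm(
  moves=[
    {"hand":0,"x":0,"y":0,"z":0,"wx":0,"wy":0,"wz":2},
    {"hand":0,"x":0,"y":0,"z":0,"wx":0,"wy":0,"wz":2},
    {"hand":0,"x":0,"y":0,"z":0,"wx":0,"wy":0,"wz":2},
    {"hand":0,"x":0,"y":0,"z":0,"wx":0,"wy":0,"wz":2},
    {"hand":0,"x":0,"y":0,"z":0,"wx":0,"wy":0,"wz":2},
    {"hand":0,"x":0,"y":0,"z":0,"wx":0,"wy":0,"wz":0},
  ],
)

```text
time_s: 5.9
position: [0.5499, 0.1533, 0.0727]
tcp_rot: [[-0.205, 0.979, 0.002], [0.979, 0.205, -0.0], [-0.0, 0.002, -1.0]]
force: [2.4, -0.6, -0.9]
opening: 0.094
```

```bash
python3 go.py; python3 go.py
```

```text
t 5.9 p [0.5499 0.1533 0.0727] ang 101.84 z [ 0.002 -0.    -1.   ] j [ 4.4 -7.5] F [ 2.41 -0.63 -0.92] M [-0.111 -0.443  0.06 ] op 8.1
t 5.9 p [0.5499 0.1533 0.0727] ang 101.84 z [ 0.002 -0.    -1.   ] j [ 4.4 -7.5] F [ 2.41 -0.63 -0.92] M [-0.111 -0.443  0.06 ] op 8.1
```

Request:
move_arm(
  moves=[
    {"hand":0,"x":0,"y":0,"z":0,"wx":0,"wy":0,"wz":1.5},
    {"hand":0,"x":0,"y":0,"z":0,"wx":0,"wy":0,"wz":1.5},
    {"hand":0,"x":0,"y":0,"z":0,"wx":0,"wy":0,"wz":1},
    {"hand":0,"x":0,"y":0,"z":0,"wx":0,"wy":0,"wz":1},
    {"hand":0,"x":0,"y":0,"z":0,"wx":0,"wy":0,"wz":0},
  ],
)

```text
time_s: 6.4
position: [0.5499, 0.1533, 0.0728]
tcp_rot: [[-0.119, 0.993, 0.002], [0.993, 0.119, 0.0], [-0.0, 0.002, -1.0]]
force: [5.1, -0.6, -1.2]
opening: 0.087
```

```bash
python3 go.py; python3 go.py
```

```text
t 6.4 p [0.5499 0.1533 0.0728] ang 96.81 z [ 0.002  0.    -1.   ] j [ 4.4 -2.4] F [ 5.12 -0.55 -1.23] M [-0.127 -0.813  0.028] op 7.6
t 6.4 p [0.5499 0.1533 0.0728] ang 96.81 z [ 0.002  0.    -1.   ] j [ 4.4 -2.4] F [ 5.12 -0.55 -1.23] M [-0.127 -0.813  0.028] op 7.6
```

Request:
move_arm(
  moves=[
    {"hand":0,"x":0,"y":0.01,"z":0,"wx":0,"wy":0,"wz":1},
    {"hand":0,"x":0,"y":0.01,"z":0,"wx":0,"wy":0,"wz":1},
    {"hand":0,"x":0,"y":0,"z":0,"wx":0,"wy":0,"wz":1},
    {"hand":0,"x":0,"y":0,"z":0,"wx":0,"wy":0,"wz":0},
  ],
)

```text
time_s: 6.8
position: [0.5501, 0.1534, 0.0727]
tcp_rot: [[-0.066, 0.998, 0.001], [0.998, 0.066, -0.0], [-0.0, 0.001, -1.0]]
force: [5.3, -0.9, -1.0]
opening: 0.089
```

```bash
python3 go.py
```

```text
t 6.8 p [0.5501 0.1534 0.0727] ang 93.8 z [ 0.001 -0.    -1.   ] j [4.4 0.6] F [ 5.27 -0.88 -1.01] M [-0.257 -0.974 -0.006] op 7.7
```

Request:
move_arm(
  moves=[
    {"hand":0,"x":0,"y":0,"z":0,"wx":0,"wy":0,"wz":1},
    {"hand":0,"x":0,"y":0,"z":0,"wx":0,"wy":0,"wz":1},
    {"hand":0,"x":0,"y":0,"z":0,"wx":0,"wy":0,"wz":0},
  ],
)

```text
time_s: 7.1
position: [0.5502, 0.1534, 0.0727]
tcp_rot: [[-0.031, 1.0, 0.002], [1.0, 0.031, -0.0], [-0.0, 0.002, -1.0]]
force: [4.6, -0.5, -0.5]
opening: 0.091
```

```bash
python3 go.py
```

```text
t 7.1 p [0.5502 0.1534 0.0727] ang 91.8 z [ 0.002 -0.    -1.   ] j [4.4 2.6] F [ 4.56 -0.48 -0.54] M [-0.229 -1.016  0.023] op 8.0
```

Request:
move_arm(
  moves=[
    {"hand":0,"x":0,"y":0.01,"z":0,"wx":0,"wy":0,"wz":1},
    {"hand":0,"x":0,"y":0,"z":0,"wx":0,"wy":0,"wz":1},
    {"hand":0,"x":0,"y":0,"z":0,"wx":0,"wy":0,"wz":1},
    {"hand":0,"x":0,"y":0,"z":0,"wx":0,"wy":0,"wz":0},
  ],
)

```text
time_s: 7.5
position: [0.5504, 0.1534, 0.0727]
tcp_rot: [[0.021, 1.0, 0.002], [1.0, -0.021, 0.0], [0.0, 0.002, -1.0]]
force: [4.5, -0.8, -0.8]
opening: 0.091
```

```bash
python3 go.py
```

```text
t 7.5 p [0.5504 0.1534 0.0727] ang 88.79 z [ 0.002  0.    -1.   ] j [4.4 5.6] F [ 4.49 -0.83 -0.79] M [-0.225 -0.971  0.048] op 7.9
```

Request:
move_arm(
  moves=[
    {"hand":0,"x":0,"y":0.01,"z":0,"wx":0,"wy":0,"wz":1},
    {"hand":0,"x":0,"y":0,"z":0,"wx":0,"wy":0,"wz":1},
    {"hand":0,"x":0,"y":0,"z":0,"wx":0,"wy":0,"wz":0},
  ],
)

```text
time_s: 7.8
position: [0.5505, 0.1534, 0.0727]
tcp_rot: [[0.056, 0.998, 0.001], [0.998, -0.056, -0.0], [0.0, 0.001, -1.0]]
force: [4.6, 0.3, -0.6]
opening: 0.089
```

```bash
python3 go.py
```

```text
t 7.8 p [0.5505 0.1534 0.0727] ang 86.79 z [ 0.001 -0.    -1.   ] j [4.4 7.6] F [ 4.56  0.27 -0.6 ] M [-0.199 -0.969  0.035] op 7.8
```

Request:
move_arm(
  moves=[
    {"hand":0,"x":0,"y":0,"z":0,"wx":0,"wy":0,"wz":1},
    {"hand":0,"x":0,"y":0,"z":0,"wx":0,"wy":0,"wz":1},
    {"hand":0,"x":0,"y":0,"z":0,"wx":0,"wy":0,"wz":0},
  ],
)

```text
time_s: 8.1
position: [0.5506, 0.1534, 0.0727]
tcp_rot: [[0.091, 0.996, 0.001], [0.996, -0.091, -0.0], [0.0, 0.001, -1.0]]
force: [4.9, -0.7, 0.2]
opening: 0.088
```

```bash
python3 go.py
```

```text
t 8.1 p [0.5506 0.1534 0.0727] ang 84.79 z [ 0.001 -0.    -1.   ] j [4.4 9.6] F [ 4.85 -0.74  0.18] M [-0.279 -0.966  0.05 ] op 7.6
```

Request:
move_arm(
  moves=[
    {"hand":0,"x":0,"y":0,"z":0,"wx":0,"wy":0,"wz":1},
    {"hand":0,"x":0,"y":0,"z":0,"wx":0,"wy":0,"wz":1},
    {"hand":0,"x":0,"y":0,"z":0,"wx":0,"wy":0,"wz":0},
  ],
)

```text
time_s: 8.4
position: [0.5507, 0.1534, 0.0727]
tcp_rot: [[0.125, 0.992, 0.002], [0.992, -0.125, 0.0], [0.0, 0.002, -1.0]]
force: [5.2, -0.6, -0.6]
opening: 0.091
```

```bash
python3 go.py;  python3 - <<'E'
from rig import vision
import cv2,numpy as np
for n,(x0,y0,x1,y1) in(("top",(222,185,292,255)),("scene",(330,185,402,247))):
    c=vision.capture(n)["image"][y0:y1,x0:x1,::-1]
    g=(255*(c/255.)**.6).astype(np.uint8); cv2.imwrite(f"pics/d_{n}.png",cv2.resize(g,None,fx=8,fy=8,interpolation=cv2.INTER_CUBIC))
E
```

```text
t 8.4 p [0.5507 0.1534 0.0727] ang 82.79 z [ 0.002  0.    -1.   ] j [ 4.4 11.6] F [ 5.16 -0.58 -0.64] M [-0.265 -1.003  0.062] op 7.9
```

View pics/d_top.png

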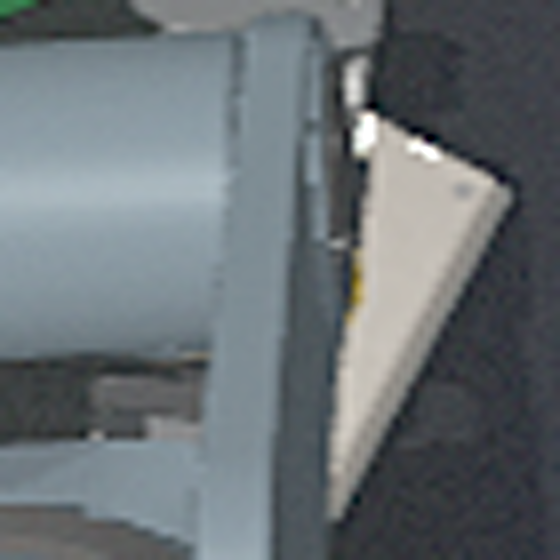

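View pics/d_scene.png

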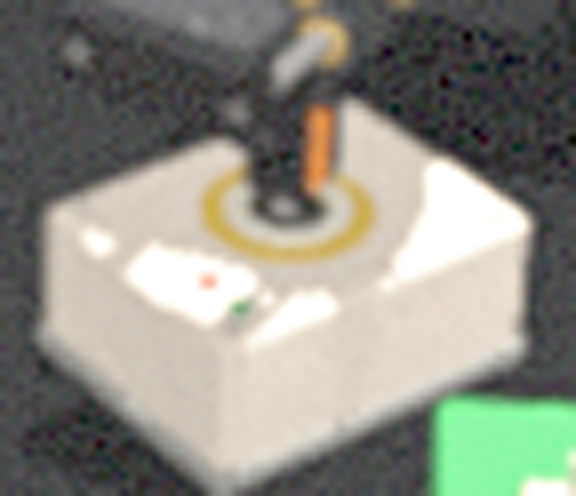

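The pointer is hidden behind the fingers in both views, so I'll go by torque.

Request:
move_arm(
  moves=[
    {"hand":0,"x":0,"y":0,"z":0,"wx":0,"wy":0,"wz":1},
    {"hand":0,"x":0,"y":0,"z":0,"wx":0,"wy":0,"wz":1},
    {"hand":0,"x":0,"y":0,"z":0,"wx":0,"wy":0,"wz":0},
  ],
)

```text
time_s: 8.8
position: [0.5506, 0.1534, 0.0727]
tcp_rot: [[0.16, 0.987, 0.002], [0.987, -0.16, -0.0], [0.0, 0.001, -1.0]]
force: [4.7, -1.1, 0.1]
opening: 0.088
```

```bash
python3 go.py
```

```text
t 8.8 p [0.5506 0.1534 0.0727] ang 80.79 z [ 0.002 -0.    -1.   ] j [ 4.4 13.6] F [ 4.71 -1.05  0.05] M [-0.265 -1.037 -0.018] op 7.7
```

Request:
move_arm(
  moves=[
    {"hand":0,"x":0,"y":0,"z":0,"wx":0,"wy":0,"wz":1},
    {"hand":0,"x":0,"y":0,"z":0,"wx":0,"wy":0,"wz":1},
    {"hand":0,"x":0,"y":0,"z":0,"wx":0,"wy":0,"wz":0},
  ],
)

```text
time_s: 9.1
position: [0.5506, 0.1534, 0.0727]
tcp_rot: [[0.194, 0.981, 0.001], [0.981, -0.194, -0.0], [0.0, 0.001, -1.0]]
force: [5.3, -0.6, -1.2]
opening: 0.09
```

```bash
python3 go.py
```

```text
t 9.1 p [0.5506 0.1534 0.0727] ang 78.79 z [ 0.001 -0.    -1.   ] j [ 4.4 15.6] F [ 5.34 -0.59 -1.19] M [-0.219 -1.047  0.074] op 7.9
```

Request:
move_arm(
  moves=[
    {"hand":0,"x":0,"y":0,"z":0,"wx":0,"wy":0,"wz":1},
    {"hand":0,"x":0,"y":0,"z":0,"wx":0,"wy":0,"wz":1},
    {"hand":0,"x":0,"y":0,"z":0,"wx":0,"wy":0,"wz":0},
  ],
)

```text
time_s: 9.4
position: [0.5506, 0.1534, 0.0727]
tcp_rot: [[0.228, 0.974, 0.001], [0.974, -0.228, -0.0], [0.0, 0.001, -1.0]]
force: [5.4, -1.2, -0.1]
opening: 0.09
```

```bash
python3 go.py
```

```text
t 9.4 p [0.5506 0.1534 0.0727] ang 76.79 z [ 0.001 -0.    -1.   ] j [ 4.4 17.6] F [ 5.37 -1.2  -0.14] M [-0.246 -1.011  0.041] op 7.9
```

Request:
move_arm(
  moves=[
    {"hand":0,"x":0,"y":0,"z":0,"wx":0,"wy":0,"wz":1},
    {"hand":0,"x":0,"y":0,"z":0,"wx":0,"wy":0,"wz":1},
    {"hand":0,"x":0,"y":0,"z":0,"wx":0,"wy":0,"wz":0},
  ],
)

```text
time_s: 9.7
position: [0.5506, 0.1534, 0.0727]
tcp_rot: [[0.262, 0.965, 0.001], [0.965, -0.262, -0.0], [0.0, 0.001, -1.0]]
force: [6.1, -0.9, -0.8]
opening: 0.089
```

```bash
python3 go.py
```

```text
t 9.7 p [0.5506 0.1534 0.0727] ang 74.79 z [ 0.001 -0.    -1.   ] j [ 4.4 19.6] F [ 6.07 -0.87 -0.78] M [-0.272 -0.957  0.067] op 7.7
```

Request:
move_arm(
  moves=[
    {"hand":0,"x":0,"y":0,"z":0,"wx":0,"wy":0,"wz":1},
    {"hand":0,"x":0,"y":0,"z":0,"wx":0,"wy":0,"wz":1},
    {"hand":0,"x":0,"y":0,"z":0,"wx":0,"wy":0,"wz":0},
  ],
)

```text
time_s: 10.0
position: [0.5507, 0.1533, 0.0727]
tcp_rot: [[0.296, 0.955, 0.002], [0.955, -0.296, -0.0], [0.0, 0.002, -1.0]]
force: [5.4, -0.7, -0.2]
opening: 0.089
```

```bash
python3 go.py
```

```text
t 10.0 p [0.5507 0.1533 0.0727] ang 72.8 z [ 0.002 -0.    -1.   ] j [ 4.4 21.6] F [ 5.41 -0.75 -0.23] M [-0.282 -1.032  0.025] op 7.8
```

Request:
move_arm(
  moves=[
    {"hand":0,"x":0,"y":0,"z":0,"wx":0,"wy":0,"wz":1},
    {"hand":0,"x":0,"y":0,"z":0,"wx":0,"wy":0,"wz":1},
    {"hand":0,"x":0,"y":0,"z":0,"wx":0,"wy":0,"wz":0},
  ],
)

```text
time_s: 10.3
position: [0.5509, 0.1533, 0.0727]
tcp_rot: [[0.329, 0.944, 0.002], [0.944, -0.329, -0.0], [0.001, 0.002, -1.0]]
force: [6.0, -0.8, -1.1]
opening: 0.09
```

```bash
python3 go.py
```

```text
t 10.3 p [0.5509 0.1533 0.0727] ang 70.79 z [ 0.002 -0.    -1.   ] j [ 4.4 23.6] F [ 6.05 -0.77 -1.1 ] M [-0.306 -1.127 -0.005] op 7.8
```

Request:
move_arm(
  moves=[
    {"hand":0,"x":0,"y":0,"z":0,"wx":0,"wy":0,"wz":1},
    {"hand":0,"x":0,"y":0,"z":0,"wx":0,"wy":0,"wz":1},
    {"hand":0,"x":0,"y":0,"z":0,"wx":0,"wy":0,"wz":0},
  ],
)

```text
time_s: 10.6
position: [0.551, 0.1533, 0.0727]
tcp_rot: [[0.362, 0.932, 0.002], [0.932, -0.362, -0.0], [0.001, 0.002, -1.0]]
force: [6.2, -0.6, -0.9]
opening: 0.088
```

```bash
python3 go.py
```

```text
t 10.6 p [0.551  0.1533 0.0727] ang 68.79 z [ 0.002 -0.    -1.   ] j [ 4.4 25.6] F [ 6.21 -0.62 -0.88] M [-0.304 -1.175  0.048] op 7.7
```

Request:
move_arm(
  moves=[
    {"hand":0,"x":0,"y":0,"z":0,"wx":0,"wy":0,"wz":1},
    {"hand":0,"x":0,"y":0,"z":0,"wx":0,"wy":0,"wz":1},
    {"hand":0,"x":0,"y":0,"z":0,"wx":0,"wy":0,"wz":0},
  ],
)

```text
time_s: 10.9
position: [0.5512, 0.1533, 0.0727]
tcp_rot: [[0.394, 0.919, 0.003], [0.919, -0.394, -0.0], [0.001, 0.003, -1.0]]
force: [6.8, -0.9, -1.2]
opening: 0.092
```

```bash
python3 go.py
```

```text
t 10.9 p [0.5512 0.1533 0.0727] ang 66.8 z [ 0.003 -0.    -1.   ] j [ 4.4 27.6] F [ 6.75 -0.9  -1.17] M [-0.326 -1.161  0.101] op 8.0
```

Request:
move_arm(
  moves=[
    {"hand":0,"x":0,"y":0,"z":0,"wx":0,"wy":0,"wz":1},
    {"hand":0,"x":0,"y":0,"z":0,"wx":0,"wy":0,"wz":1},
    {"hand":0,"x":0,"y":0,"z":0,"wx":0,"wy":0,"wz":0},
  ],
)

```text
time_s: 11.2
position: [0.5514, 0.1533, 0.0728]
tcp_rot: [[0.426, 0.905, 0.003], [0.905, -0.426, -0.0], [0.001, 0.003, -1.0]]
force: [6.2, -1.5, -1.4]
opening: 0.094
```

```bash
python3 go.py
```

```text
t 11.2 p [0.5514 0.1533 0.0728] ang 64.8 z [ 0.003 -0.    -1.   ] j [ 4.4 29.6] F [ 6.19 -1.47 -1.37] M [-0.365 -1.244  0.092] op 8.2
```

```bash
cat > avg.py <<'E'
from rig import bot,vision
import numpy as np
F=[];M=[]
for i in range(8):
    vision.capture("scene"); s=bot.read_state(); F.append(s["force"]); M.append(s["moment"])
p=s["position"];R=s["tcp_rot"]
print("t",round(s["time_s"],2),"p",np.round(p,4),"ang",round(float(np.degrees(np.arctan2(R[1,0],R[0,0]))),2),"F",np.mean(F,0).round(2),"M",np.mean(M,0).round(3),"sd",np.std(M,0)[2].round(3))
E
python3 avg.py
```

```text
t 11.6 p [0.5514 0.1532 0.0728] ang 64.82 F [ 6.44 -1.02 -1.67] M [-0.351 -1.234  0.061] sd 0.035
```

Request:
move_arm(
  moves=[
    {"hand":0,"x":0,"y":0,"z":0,"wx":0,"wy":0,"wz":1},
    {"hand":0,"x":0,"y":0,"z":0,"wx":0,"wy":0,"wz":1},
    {"hand":0,"x":0,"y":0,"z":0,"wx":0,"wy":0,"wz":0},
  ],
)

```text
time_s: 11.9
position: [0.5515, 0.1532, 0.0728]
tcp_rot: [[0.457, 0.889, 0.003], [0.89, -0.457, -0.0], [0.001, 0.003, -1.0]]
force: [6.2, -1.4, -1.6]
opening: 0.093
```

```bash
python3 avg.py
```

```text
t 12.3 p [0.5515 0.1532 0.0728] ang 62.83 F [ 6.41 -0.85 -1.69] M [-0.367 -1.261  0.083] sd 0.022
```

Request:
move_arm(
  moves=[
    {"hand":0,"x":0,"y":0,"z":0,"wx":0,"wy":0,"wz":1},
    {"hand":0,"x":0,"y":0,"z":0,"wx":0,"wy":0,"wz":1},
    {"hand":0,"x":0,"y":0,"z":0,"wx":0,"wy":0,"wz":0},
  ],
)

```text
time_s: 12.6
position: [0.5517, 0.1533, 0.0727]
tcp_rot: [[0.488, 0.873, 0.004], [0.873, -0.488, -0.0], [0.002, 0.003, -1.0]]
force: [7.6, -1.1, -2.6]
opening: 0.089
```

```bash
python3 avg.py
```

```text
t 13.0 p [0.5517 0.1532 0.0727] ang 60.82 F [ 6.59 -1.   -2.21] M [-0.324 -1.312  0.098] sd 0.016
```

Request:
move_arm(
  moves=[
    {"hand":0,"x":0,"y":0,"z":0,"wx":0,"wy":0,"wz":1},
    {"hand":0,"x":0,"y":0,"z":0,"wx":0,"wy":0,"wz":1},
    {"hand":0,"x":0,"y":0,"z":0,"wx":0,"wy":0,"wz":0},
  ],
)

```text
time_s: 13.3
position: [0.5519, 0.1532, 0.0728]
tcp_rot: [[0.518, 0.856, 0.004], [0.856, -0.518, -0.0], [0.002, 0.004, -1.0]]
force: [5.9, -2.1, -2.7]
opening: 0.095
```

```bash
python3 avg.py
```

```text
t 13.7 p [0.5519 0.1532 0.0728] ang 58.84 F [ 6.8  -0.86 -2.36] M [-0.347 -1.33   0.099] sd 0.022
```

Request:
move_arm(
  moves=[
    {"hand":0,"x":0,"y":0,"z":0,"wx":0,"wy":0,"wz":1},
    {"hand":0,"x":0,"y":0,"z":0,"wx":0,"wy":0,"wz":1},
    {"hand":0,"x":0,"y":0,"z":0,"wx":0,"wy":0,"wz":0},
  ],
)

```text
time_s: 14.0
position: [0.552, 0.1532, 0.0728]
tcp_rot: [[0.547, 0.837, 0.004], [0.837, -0.547, -0.0], [0.002, 0.004, -1.0]]
force: [7.9, -0.5, -2.1]
opening: 0.089
```

```bash
python3 avg.py
```

```text
t 14.4 p [0.552  0.1532 0.0727] ang 56.85 F [ 7.28 -1.53 -2.65] M [-0.387 -1.375  0.128] sd 0.038
```

Request:
move_arm(
  moves=[
    {"hand":0,"x":0,"y":0,"z":0,"wx":0,"wy":0,"wz":1},
    {"hand":0,"x":0,"y":0,"z":0,"wx":0,"wy":0,"wz":1},
    {"hand":0,"x":0,"y":0,"z":0,"wx":0,"wy":0,"wz":0},
  ],
)

```text
time_s: 14.7
position: [0.5522, 0.1531, 0.0728]
tcp_rot: [[0.576, 0.818, 0.005], [0.818, -0.576, -0.0], [0.002, 0.004, -1.0]]
force: [7.5, -0.7, -2.2]
opening: 0.092
```

```bash
python3 avg.py; python3 - <<'E'
from rig import vision
import cv2,numpy as np
for n,(x0,y0,x1,y1) in(("top",(222,185,292,255)),("scene",(330,175,402,237))):
    c=vision.capture(n)["image"][y0:y1,x0:x1,::-1]
    g=(255*(c/255.)**.6).astype(np.uint8); cv2.imwrite(f"pics/e_{n}.png",cv2.resize(g,None,fx=8,fy=8,interpolation=cv2.INTER_CUBIC))
E
```

```text
t 15.1 p [0.5522 0.1531 0.0728] ang 54.86 F [ 7.41 -1.5  -2.84] M [-0.41  -1.393  0.176] sd 0.024
```

View pics/e_scene.png

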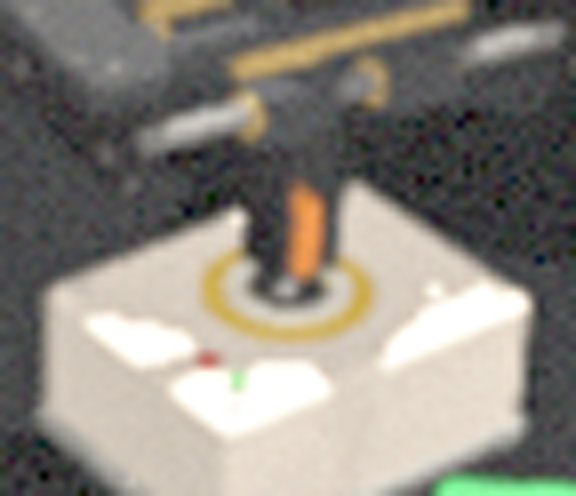

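Request:
move_arm(
  moves=[
    {"hand":0,"x":0.02,"y":0.03,"z":0,"wx":0,"wy":0,"wz":0},
    {"hand":0,"x":0,"y":0,"z":0,"wx":0,"wy":0,"wz":0},
  ],
)

```text
time_s: 15.4
position: [0.5523, 0.1531, 0.0727]
tcp_rot: [[0.576, 0.818, 0.003], [0.818, -0.576, -0.001], [0.001, 0.003, -1.0]]
force: [6.1, -0.8, -1.9]
opening: 0.09
```

```bash
python3 avg.py
```

```text
t 15.8 p [0.5523 0.1531 0.0727] ang 54.86 F [ 6.31 -1.31 -1.77] M [-0.397 -1.178  0.162] sd 0.022
```

Request:
move_arm(
  moves=[
    {"hand":0,"x":0.04,"y":0.05,"z":0,"wx":0,"wy":0,"wz":0},
    {"hand":0,"x":0,"y":0,"z":0,"wx":0,"wy":0,"wz":0},
  ],
)

```text
time_s: 16.0
position: [0.5525, 0.1532, 0.0727]
tcp_rot: [[0.576, 0.818, -0.0], [0.818, -0.576, -0.001], [-0.001, 0.0, -1.0]]
force: [3.8, -2.1, 1.4]
opening: 0.089
```

```bash
python3 avg.py
```

```text
t 16.4 p [0.5525 0.1532 0.0727] ang 54.85 F [ 3.96 -2.75  1.12] M [-0.66  -0.777  0.163] sd 0.035
```

Request:
move_arm(
  moves=[
    {"hand":0,"x":0,"y":0,"z":0,"wx":0,"wy":0,"wz":1},
    {"hand":0,"x":0,"y":0,"z":0,"wx":0,"wy":0,"wz":0},
  ],
)

```text
time_s: 16.6
position: [0.5525, 0.1532, 0.0727]
tcp_rot: [[0.59, 0.807, 0.0], [0.807, -0.59, -0.001], [-0.0, 0.0, -1.0]]
force: [4.1, -2.8, 0.9]
opening: 0.085
```

```bash
python3 avg.py
```

```text
t 17.0 p [0.5525 0.1532 0.0727] ang 53.85 F [ 4.41 -2.53  1.42] M [-0.738 -0.799  0.174] sd 0.024
```

Torque climbs to about 0.17 N m with reaction along the bit's push direction, so it looks like the stop. I'll back off, release and look at the pointer to confirm.

Request:
move_arm(
  moves=[
    {"hand":0,"x":0,"y":0,"z":0,"wx":0,"wy":0,"wz":-2},
    {"hand":0,"x":0,"y":0,"z":0,"wx":0,"wy":0,"wz":-2},
    {"hand":0,"x":0,"y":0,"z":0,"wx":0,"wy":0,"wz":-2},
    {"hand":0,"x":0,"y":0,"z":0,"wx":0,"wy":0,"wz":0},
  ],
)

```text
time_s: 17.4
position: [0.5521, 0.1534, 0.0726]
tcp_rot: [[0.503, 0.864, -0.001], [0.864, -0.503, -0.0], [-0.0, -0.0, -1.0]]
force: [3.7, -2.5, 1.9]
opening: 0.09
```

```bash
python3 avg.py
```

```text
t 17.8 p [0.5522 0.1534 0.0726] ang 59.82 F [ 3.15 -3.28  2.9 ] M [-0.744 -0.575  0.089] sd 0.027
```

Request:
move_arm(
  moves=[
    {"hand":40,"x":0,"y":0,"z":0,"wx":0,"wy":0,"wz":0},
    {"hand":40,"x":0,"y":0,"z":0,"wx":0,"wy":0,"wz":0},
    {"hand":40,"x":0,"y":0,"z":0,"wx":0,"wy":0,"wz":0},
    {"hand":40,"x":0,"y":0,"z":-0.6,"wx":0,"wy":0,"wz":0},
    {"hand":40,"x":0,"y":0,"z":-0.8,"wx":0,"wy":0,"wz":0},
    {"hand":40,"x":0,"y":0,"z":-0.8,"wx":0,"wy":0,"wz":0},
    {"hand":40,"x":0,"y":0,"z":-0.8,"wx":0,"wy":0,"wz":0},
    {"hand":40,"x":0.99,"y":-0.57,"z":0,"wx":0,"wy":0,"wz":0},
    {"hand":40,"x":0.99,"y":-0.57,"z":0,"wx":0,"wy":0,"wz":0},
    {"hand":40,"x":0.99,"y":-0.57,"z":0,"wx":0,"wy":0,"wz":0},
    {"hand":40,"x":0.99,"y":-0.57,"z":0,"wx":0,"wy":0,"wz":0},
    {"hand":40,"x":0.99,"y":-0.57,"z":0,"wx":0,"wy":0,"wz":0},
    {"hand":40,"x":0.99,"y":-0.57,"z":0,"wx":0,"wy":0,"wz":0},
    {"hand":40,"x":0.99,"y":-0.57,"z":0,"wx":0,"wy":0,"wz":0},
  ],
)

```text
time_s: 19.2
position: [0.5516, 0.3545, 0.1466]
tcp_rot: [[0.503, 0.865, -0.004], [0.865, -0.503, -0.001], [-0.002, -0.003, -1.0]]
force: [-0.1, 0.3, -0.2]
opening: 0.46
```

```bash
python3 go.py; python3 - <<'E'
from rig import vision
import cv2,numpy as np
for n,(x0,y0,x1,y1) in(("top",(222,185,292,255)),("scene",(330,185,402,247))):
    C=vision.capture(n); np.savez(f"pics/{n}1.npz",**C)
    c=C["image"][y0:y1,x0:x1,::-1]
    cv2.imwrite(f"pics/f_{n}.png",cv2.resize(c,None,fx=8,fy=8,interpolation=cv2.INTER_CUBIC))
E
```

```text
t 19.2 p [0.5516 0.3545 0.1466] ang 59.83 z [-0.004 -0.001 -1.   ] j [23.  53.1] F [-0.11  0.31 -0.19] M [-0.118  0.094  0.026] op 40.0
```

View pics/f_scene.png

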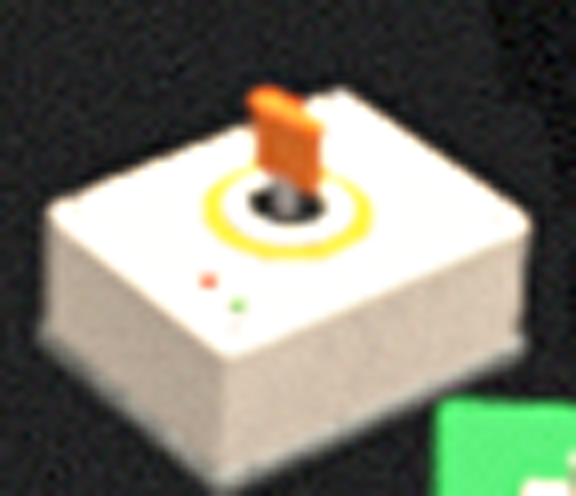

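View pics/f_top.png

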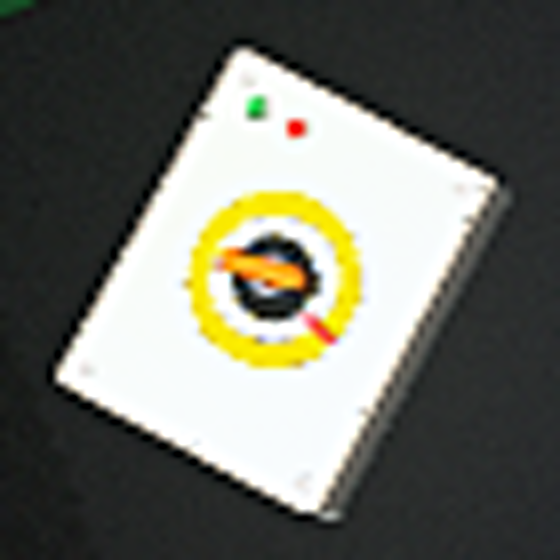

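```bash
cat > ptr.py <<'E'
import sys,numpy as np, cv2
from h import *
def ptr(f,verb=True):
    T=dict(np.load(f)); im=T["image"].astype(float)
    sub=im[205:236,242:274]; w=np.clip((sub[...,0]-np.maximum(sub[...,1],sub[...,2])-25)/100,0,None)
    h=cv2.cvtColor(T["image"],cv2.COLOR_RGB2HSV)[205:236,242:274].astype(int)
    red=((h[...,0]<4)|(h[...,0]>165))&(h[...,1]>80)
    w=w*red; w[:, :18]=0
    ys,xs=np.mgrid[205:236,242:274]; u,v=(w*xs).sum()/w.sum(),(w*ys).sum()/w.sum()
    p=onz(T,u,v,.062); c=np.array([.5503,.1539]); a=np.degrees(np.arctan2(*(p[:2]-c)[::-1]))
    m=(h[...,0]<20)&(h[...,0]>3)&(h[...,1]>110)&~red; m[:9]=0;m[23:]=0;m[:,20:]=0;m[:,:5]=0
    q=np.argwhere(m)[:,::-1]+[242,205]; W=np.array([onz(T,*k,.1)[:2] for k in q]); _,s,vv=np.linalg.svd(W-W.mean(0))
    return (u,v),p.round(4),np.linalg.norm(p[:2]-c).round(4),a.round(1),"bow",np.degrees(np.arctan2(vv[0,1],vv[0,0])).round(1),len(q),W.mean(0).round(4)
if __name__=="__main__":
    for f in sys.argv[1:]: print(ptr(f))
E
python3 ptr.py pics/top0.npz pics/top1.npz
```

```text
((np.float64(262.78232405891987), np.float64(223.98854337152216)), array([0.5385, 0.1346, 0.062 ]), np.float64(0.0226), np.float64(-121.4), 'bow', np.float64(-69.7), 27, array([0.5502, 0.1501]))
((np.float64(261.5085324232082), np.float64(225.61945392491467)), array([0.5341, 0.1379, 0.062 ]), np.float64(0.0227), np.float64(-135.4), 'bow', np.float64(-112.8), 24, array([0.5498, 0.1495]))
```

Request:
move_arm(
  moves=[
    {"hand":40,"x":0,"y":0,"z":0,"wx":0,"wy":0,"wz":-7.2},
    {"hand":40,"x":-0.94,"y":0.39,"z":0,"wx":0,"wy":0,"wz":0},
    {"hand":40,"x":-0.94,"y":0.39,"z":0,"wx":0,"wy":0,"wz":0},
    {"hand":40,"x":-0.94,"y":0.39,"z":0,"wx":0,"wy":0,"wz":0},
    {"hand":40,"x":-0.94,"y":0.39,"z":0,"wx":0,"wy":0,"wz":0},
    {"hand":40,"x":-0.94,"y":0.39,"z":0,"wx":0,"wy":0,"wz":0},
    {"hand":40,"x":-0.94,"y":0.39,"z":0,"wx":0,"wy":0,"wz":0},
    {"hand":40,"x":-0.94,"y":0.39,"z":0,"wx":0,"wy":0,"wz":0},
    {"hand":40,"x":-0.94,"y":0.39,"z":0,"wx":0,"wy":0,"wz":0},
    {"hand":40,"x":0,"y":0,"z":0,"wx":0,"wy":0,"wz":0},
    {"hand":40,"x":0,"y":0,"z":0,"wx":0,"wy":0,"wz":0},
  ],
)

```text
time_s: 20.4
position: [0.5509, 0.1493, 0.1472]
tcp_rot: [[0.392, 0.92, -0.002], [0.92, -0.392, 0.0], [-0.0, -0.002, -1.0]]
force: [0.3, 0.1, 1.7]
opening: 0.456
```

```bash
python3 go.py .5505 .151 .0725
```

```text
t 20.4 p [0.5509 0.1493 0.1472] ang 66.92 z [-0.002  0.    -1.   ] j [ 3.9 27. ] F [0.28 0.14 1.73] M [-0.086  0.091 -0.013] op 39.6
units [ 0.055 -0.036  2.989]
```

Request:
move_arm(
  moves=[
    {"hand":40,"x":0.055,"y":-0.036,"z":0.6,"wx":0,"wy":0,"wz":0},
    {"hand":40,"x":0,"y":0,"z":0.6,"wx":0,"wy":0,"wz":0},
    {"hand":40,"x":0,"y":0,"z":0.6,"wx":0,"wy":0,"wz":0},
    {"hand":40,"x":0,"y":0,"z":0.6,"wx":0,"wy":0,"wz":0},
    {"hand":30,"x":0,"y":0,"z":0.59,"wx":0,"wy":0,"wz":0},
    {"hand":20,"x":0,"y":0,"z":0,"wx":0,"wy":0,"wz":0},
    {"hand":10,"x":0,"y":0,"z":0,"wx":0,"wy":0,"wz":0},
    {"hand":4,"x":0,"y":0,"z":0,"wx":0,"wy":0,"wz":0},
    {"hand":0,"x":0,"y":0,"z":0,"wx":0,"wy":0,"wz":0},
    {"hand":0,"x":0,"y":0,"z":0,"wx":0,"wy":0,"wz":0},
    {"hand":0,"x":0,"y":0,"z":0,"wx":0,"wy":0,"wz":0},
  ],
)

```text
time_s: 21.5
position: [0.5519, 0.1518, 0.0736]
tcp_rot: [[0.39, 0.921, 0.001], [0.921, -0.39, 0.001], [0.001, 0.001, -1.0]]
force: [-0.5, 0.4, 3.3]
opening: 0.087
```

```bash
python3 avg.py; python3 go.py
```

```text
t 21.9 p [0.5519 0.1517 0.0736] ang 67.02 F [-0.76  1.19  5.76] M [ 0.207  0.273 -0.003] sd 0.033
t 21.9 p [0.5519 0.1517 0.0736] ang 67.02 z [ 0.001  0.001 -1.   ] j [ 4.2 27.1] F [-0.86  1.15  7.08] M [ 0.216  0.29  -0.003] op 7.8
```

Request:
move_arm(
  moves=[
    {"hand":0,"x":0,"y":0,"z":-0.05,"wx":0,"wy":0,"wz":1},
    {"hand":0,"x":0,"y":0,"z":0,"wx":0,"wy":0,"wz":1},
    {"hand":0,"x":0,"y":0,"z":0,"wx":0,"wy":0,"wz":0},
  ],
)

```text
time_s: 22.2
position: [0.5518, 0.1517, 0.0739]
tcp_rot: [[0.423, 0.906, 0.001], [0.906, -0.423, 0.0], [0.001, 0.0, -1.0]]
force: [1.1, 2.5, -0.2]
opening: 0.085
```

```bash
python3 avg.py
```

```text
t 22.6 p [0.5517 0.1516 0.0739] ang 65.02 F [ 1.11  2.52 -1.58] M [ 0.449 -0.224  0.026] sd 0.023
```

Request:
move_arm(
  moves=[
    {"hand":0,"x":0,"y":0,"z":0,"wx":0,"wy":0,"wz":1},
    {"hand":0,"x":0,"y":0,"z":0,"wx":0,"wy":0,"wz":1},
    {"hand":0,"x":0,"y":0,"z":0,"wx":0,"wy":0,"wz":0},
  ],
)

```text
time_s: 22.9
position: [0.5518, 0.1516, 0.074]
tcp_rot: [[0.454, 0.891, 0.001], [0.891, -0.454, 0.0], [0.0, 0.001, -1.0]]
force: [2.8, 3.5, -3.4]
opening: 0.09
```

```bash
python3 avg.py
```

```text
t 23.3 p [0.5517 0.1515 0.074 ] ang 63.03 F [ 2.76  3.47 -4.63] M [ 0.64  -0.514  0.06 ] sd 0.03
```

Request:
move_arm(
  moves=[
    {"hand":0,"x":0.02,"y":0,"z":0.02,"wx":0,"wy":0,"wz":1},
    {"hand":0,"x":0,"y":0,"z":0,"wx":0,"wy":0,"wz":1},
    {"hand":0,"x":0,"y":0,"z":0,"wx":0,"wy":0,"wz":0},
  ],
)

```text
time_s: 23.6
position: [0.5519, 0.1517, 0.0739]
tcp_rot: [[0.485, 0.875, 0.001], [0.875, -0.485, -0.0], [-0.0, 0.001, -1.0]]
force: [1.0, 2.3, 0.0]
opening: 0.088
```

```bash
python3 avg.py
```

```text
t 24.0 p [0.5519 0.1517 0.0738] ang 61.05 F [2.41 1.42 0.91] M [ 0.163 -0.378  0.068] sd 0.028
```

Request:
move_arm(
  moves=[
    {"hand":0,"x":0,"y":0,"z":0,"wx":0,"wy":0,"wz":1},
    {"hand":0,"x":0,"y":0,"z":0,"wx":0,"wy":0,"wz":1},
    {"hand":0,"x":0,"y":0,"z":0,"wx":0,"wy":0,"wz":0},
  ],
)

```text
time_s: 24.3
position: [0.552, 0.1517, 0.0738]
tcp_rot: [[0.515, 0.857, 0.001], [0.857, -0.515, -0.0], [0.0, 0.001, -1.0]]
force: [2.8, -0.1, 2.7]
opening: 0.089
```

```bash
python3 avg.py
```

```text
t 24.7 p [0.5519 0.1518 0.0737] ang 59.04 F [ 2.67 -0.44  4.19] M [-0.21  -0.411  0.083] sd 0.023
```

Request:
move_arm(
  moves=[
    {"hand":0,"x":0,"y":0,"z":-0.01,"wx":0,"wy":0,"wz":1.5},
    {"hand":0,"x":0,"y":0,"z":0,"wx":0,"wy":0,"wz":1.5},
    {"hand":0,"x":0,"y":0,"z":0,"wx":0,"wy":0,"wz":0},
  ],
)

```text
time_s: 25.0
position: [0.552, 0.1517, 0.0738]
tcp_rot: [[0.559, 0.829, 0.001], [0.829, -0.559, -0.0], [0.0, 0.001, -1.0]]
force: [3.4, -1.7, 3.2]
opening: 0.092
```

```bash
python3 avg.py
```

```text
t 25.4 p [0.552  0.1518 0.0738] ang 56.04 F [ 3.67 -2.12  2.79] M [-0.516 -0.662  0.145] sd 0.025
```

Request:
move_arm(
  moves=[
    {"hand":0,"x":0,"y":0,"z":0,"wx":0,"wy":0,"wz":1},
    {"hand":0,"x":0,"y":0,"z":0,"wx":0,"wy":0,"wz":1},
    {"hand":0,"x":0,"y":0,"z":0,"wx":0,"wy":0,"wz":0},
  ],
)

```text
time_s: 25.7
position: [0.552, 0.1517, 0.0738]
tcp_rot: [[0.588, 0.809, 0.001], [0.809, -0.588, -0.0], [0.0, 0.001, -1.0]]
force: [5.6, -1.9, 1.1]
opening: 0.093
```

```bash
python3 avg.py
```

```text
t 26.1 p [0.552  0.1517 0.0738] ang 54.0 F [ 4.32 -2.48  1.86] M [-0.701 -0.786  0.159] sd 0.024
```

Request:
move_arm(
  moves=[
    {"hand":0,"x":0,"y":0,"z":0,"wx":0,"wy":0,"wz":1},
    {"hand":0,"x":0,"y":0,"z":0,"wx":0,"wy":0,"wz":0.5},
    {"hand":0,"x":0,"y":0,"z":0,"wx":0,"wy":0,"wz":0},
  ],
)

```text
time_s: 26.4
position: [0.5521, 0.1517, 0.0738]
tcp_rot: [[0.609, 0.794, 0.001], [0.794, -0.609, -0.0], [0.0, 0.001, -1.0]]
force: [5.1, -2.5, 1.5]
opening: 0.088
```

```bash
python3 avg.py
```

```text
t 26.8 p [0.5521 0.1517 0.0738] ang 52.52 F [ 4.5  -2.71  1.85] M [-0.703 -0.807  0.193] sd 0.023
```

Request:
move_arm(
  moves=[
    {"hand":0,"x":0,"y":0,"z":0,"wx":0,"wy":0,"wz":-3},
    {"hand":0,"x":0,"y":0,"z":0,"wx":0,"wy":0,"wz":-3},
    {"hand":0,"x":0,"y":0,"z":0,"wx":0,"wy":0,"wz":-3},
    {"hand":0,"x":0,"y":0,"z":0,"wx":0,"wy":0,"wz":-3},
    {"hand":0,"x":0,"y":0,"z":0,"wx":0,"wy":0,"wz":-3},
  ],
)

```text
time_s: 27.3
position: [0.5514, 0.152, 0.0736]
tcp_rot: [[0.382, 0.924, -0.001], [0.924, -0.382, 0.0], [-0.0, -0.001, -1.0]]
force: [3.0, -1.6, 1.7]
opening: 0.091
```

```bash
python3 avg.py
```

```text
t 27.7 p [0.5514 0.152  0.0737] ang 67.49 F [ 3.52 -1.75  1.37] M [-0.432 -0.666  0.029] sd 0.038
```

Request:
move_arm(
  moves=[
    {"hand":0,"x":0,"y":0,"z":0,"wx":0,"wy":0,"wz":-4},
    {"hand":0,"x":0,"y":0,"z":0,"wx":0,"wy":0,"wz":-4},
    {"hand":0,"x":0,"y":0,"z":0,"wx":0,"wy":0,"wz":-4},
    {"hand":0,"x":0,"y":0,"z":0,"wx":0,"wy":0,"wz":-4},
    {"hand":0,"x":0,"y":0,"z":0,"wx":0,"wy":0,"wz":-4},
    {"hand":0,"x":0,"y":0,"z":0,"wx":0,"wy":0,"wz":0},
  ],
)

```text
time_s: 28.3
position: [0.5503, 0.1526, 0.0736]
tcp_rot: [[0.044, 0.999, -0.003], [0.999, -0.044, 0.001], [0.001, -0.003, -1.0]]
force: [2.2, 1.4, 3.3]
opening: 0.091
```

```bash
python3 go.py
```

```text
t 28.3 p [0.5503 0.1526 0.0736] ang 87.47 z [-0.003  0.001 -1.   ] j [4.3 6.7] F [2.21 1.42 3.28] M [ 0.092 -0.232  0.065] op 7.9
```

Request:
move_arm(
  moves=[
    {"hand":0,"x":0,"y":0,"z":0,"wx":0,"wy":0,"wz":-4},
    {"hand":0,"x":0,"y":0,"z":0,"wx":0,"wy":0,"wz":-4},
    {"hand":0,"x":0,"y":0,"z":0,"wx":0,"wy":0,"wz":-4},
    {"hand":0,"x":0,"y":0,"z":0,"wx":0,"wy":0,"wz":-4},
    {"hand":0,"x":0,"y":0,"z":0,"wx":0,"wy":0,"wz":-4},
    {"hand":0,"x":0,"y":0,"z":0,"wx":0,"wy":0,"wz":0},
  ],
)

```text
time_s: 28.9
position: [0.5505, 0.1526, 0.0736]
tcp_rot: [[-0.299, 0.954, -0.002], [0.954, 0.299, 0.001], [0.002, -0.002, -1.0]]
force: [0.9, 2.2, 2.5]
opening: 0.089
```

```bash
python3 go.py
```

```text
t 28.9 p [0.5505 0.1526 0.0736] ang 107.41 z [-0.002  0.001 -1.   ] j [  4.3 -13.2] F [0.91 2.19 2.46] M [ 0.221 -0.16  -0.004] op 7.7
```

Request:
move_arm(
  moves=[
    {"hand":0,"x":0,"y":0,"z":-0.04,"wx":0,"wy":0,"wz":-4},
    {"hand":0,"x":0,"y":0,"z":-0.04,"wx":0,"wy":0,"wz":-4},
    {"hand":0,"x":0,"y":0,"z":-0.04,"wx":0,"wy":0,"wz":-2},
    {"hand":0,"x":0,"y":0,"z":-0.02,"wx":0,"wy":0,"wz":0},
    {"hand":0,"x":0,"y":0,"z":0,"wx":0,"wy":0,"wz":0},
  ],
)

```text
time_s: 29.4
position: [0.5506, 0.152, 0.0767]
tcp_rot: [[-0.46, 0.888, -0.002], [0.888, 0.46, -0.0], [0.001, -0.002, -1.0]]
force: [1.5, 1.2, -1.6]
opening: 0.087
```

```bash
python3 go.py
```

```text
t 29.4 p [0.5506 0.152  0.0767] ang 117.4 z [-0.002 -0.    -1.   ] j [  4.2 -23.2] F [ 1.52  1.17 -1.62] M [ 0.083 -0.264 -0.017] op 7.6
```

Request:
move_arm(
  moves=[
    {"hand":0,"x":0,"y":0,"z":-0.03,"wx":0,"wy":0,"wz":0},
    {"hand":0,"x":0,"y":0,"z":0,"wx":0,"wy":0,"wz":0},
  ],
)

```text
time_s: 29.6
position: [0.5506, 0.1519, 0.0769]
tcp_rot: [[-0.461, 0.887, -0.003], [0.887, 0.461, 0.0], [0.001, -0.002, -1.0]]
force: [2.1, 0.4, -10.2]
opening: 0.088
```

```bash
python3 go.py
```

```text
t 29.6 p [0.5506 0.1519 0.0769] ang 117.47 z [-0.003  0.    -1.   ] j [  4.2 -23.3] F [  2.06   0.42 -10.19] M [ 0.067 -0.357  0.055] op 7.6
```

Request:
move_arm(
  moves=[
    {"hand":0,"x":0,"y":0,"z":0,"wx":0,"wy":0,"wz":-2},
    {"hand":0,"x":0,"y":0,"z":0,"wx":0,"wy":0,"wz":-2},
    {"hand":0,"x":0,"y":0,"z":0,"wx":0,"wy":0,"wz":0},
  ],
)

```text
time_s: 29.9
position: [0.5506, 0.152, 0.0769]
tcp_rot: [[-0.522, 0.853, -0.003], [0.853, 0.522, 0.0], [0.002, -0.002, -1.0]]
force: [1.5, 0.9, -11.5]
opening: 0.091
```

```bash
python3 go.py
```

```text
t 29.9 p [0.5506 0.152  0.0769] ang 121.48 z [-0.003  0.    -1.   ] j [  4.2 -27.3] F [  1.49   0.88 -11.5 ] M [ 0.242 -0.419 -0.038] op 7.9
```

Request:
move_arm(
  moves=[
    {"hand":0,"x":0,"y":0,"z":0.015,"wx":0,"wy":0,"wz":-2},
    {"hand":0,"x":0,"y":0,"z":0,"wx":0,"wy":0,"wz":-2},
    {"hand":0,"x":0,"y":0,"z":0,"wx":0,"wy":0,"wz":0},
  ],
)

```text
time_s: 30.2
position: [0.5506, 0.1521, 0.0769]
tcp_rot: [[-0.58, 0.814, -0.002], [0.814, 0.58, 0.0], [0.002, -0.002, -1.0]]
force: [1.7, 1.8, -10.1]
opening: 0.089
```

```bash
python3 go.py
```

```text
t 30.2 p [0.5506 0.1521 0.0769] ang 125.46 z [-0.002  0.    -1.   ] j [  4.2 -31.3] F [  1.68   1.8  -10.13] M [ 0.288 -0.292 -0.024] op 7.8
```

Request:
move_arm(
  moves=[
    {"hand":0,"x":0,"y":0,"z":0,"wx":0,"wy":0,"wz":-2},
    {"hand":0,"x":0,"y":0,"z":0,"wx":0,"wy":0,"wz":-2},
    {"hand":0,"x":0,"y":0,"z":0,"wx":0,"wy":0,"wz":0},
  ],
)

```text
time_s: 30.5
position: [0.5506, 0.152, 0.077]
tcp_rot: [[-0.635, 0.772, -0.002], [0.772, 0.635, 0.0], [0.002, -0.002, -1.0]]
force: [2.0, 1.3, -11.5]
opening: 0.09
```

```bash
python3 go.py
```

```text
t 30.5 p [0.5506 0.152  0.077 ] ang 129.45 z [-0.002  0.    -1.   ] j [  4.2 -35.2] F [  2.01   1.28 -11.48] M [ 0.335 -0.245 -0.048] op 7.9
```

Request:
move_arm(
  moves=[
    {"hand":0,"x":0,"y":0,"z":0,"wx":0,"wy":0,"wz":-2},
    {"hand":0,"x":0,"y":0,"z":0,"wx":0,"wy":0,"wz":-2},
    {"hand":0,"x":0,"y":0,"z":0,"wx":0,"wy":0,"wz":0},
  ],
)

```text
time_s: 30.8
position: [0.5507, 0.152, 0.077]
tcp_rot: [[-0.688, 0.726, -0.002], [0.726, 0.688, 0.0], [0.002, -0.002, -1.0]]
force: [1.2, 1.4, -11.6]
opening: 0.091
```

```bash
python3 go.py
```

```text
t 30.8 p [0.5507 0.152  0.077 ] ang 133.44 z [-0.002  0.    -1.   ] j [  4.2 -39.2] F [  1.24   1.35 -11.64] M [ 0.287 -0.2   -0.014] op 7.9
```

Request:
move_arm(
  moves=[
    {"hand":0,"x":0,"y":0,"z":0.01,"wx":0,"wy":0,"wz":-2},
    {"hand":0,"x":0,"y":0,"z":0,"wx":0,"wy":0,"wz":-2},
    {"hand":0,"x":0,"y":0,"z":0,"wx":0,"wy":0,"wz":0},
  ],
)

```text
time_s: 31.1
position: [0.5508, 0.1519, 0.077]
tcp_rot: [[-0.737, 0.676, -0.002], [0.676, 0.737, -0.0], [0.001, -0.001, -1.0]]
force: [0.9, 1.9, -12.5]
opening: 0.091
```

Request:
move_arm(
  moves=[
    {"hand":0,"x":0,"y":0,"z":0,"wx":0,"wy":0,"wz":-2},
    {"hand":0,"x":0,"y":0,"z":0,"wx":0,"wy":0,"wz":-2},
    {"hand":0,"x":0,"y":0,"z":0,"wx":0,"wy":0,"wz":0},
  ],
)

```text
time_s: 31.4
position: [0.5508, 0.1519, 0.077]
tcp_rot: [[-0.782, 0.623, -0.002], [0.623, 0.782, -0.0], [0.001, -0.001, -1.0]]
force: [0.2, 0.7, -11.3]
opening: 0.091
```

```bash
python3 go.py
```

```text
t 31.4 p [0.5508 0.1519 0.077 ] ang 141.43 z [-0.002 -0.    -1.   ] j [  4.2 -47.2] F [  0.15   0.66 -11.32] M [ 0.241 -0.071 -0.023] op 7.9
```

Request:
move_arm(
  moves=[
    {"hand":0,"x":0,"y":0,"z":0,"wx":0,"wy":0,"wz":-2},
    {"hand":0,"x":0,"y":0,"z":0,"wx":0,"wy":0,"wz":-2},
    {"hand":0,"x":0,"y":0,"z":0,"wx":0,"wy":0,"wz":0},
  ],
)

```text
time_s: 31.7
position: [0.5508, 0.1519, 0.077]
tcp_rot: [[-0.823, 0.567, -0.002], [0.567, 0.823, -0.0], [0.001, -0.001, -1.0]]
force: [0.7, 1.2, -13.2]
opening: 0.091
```

```bash
python3 go.py
```

```text
t 31.7 p [0.5508 0.1519 0.077 ] ang 145.43 z [-0.002 -0.    -1.   ] j [  4.2 -51.2] F [  0.71   1.19 -13.22] M [ 0.213 -0.042 -0.087] op 8.0
```

Request:
move_arm(
  moves=[
    {"hand":0,"x":0,"y":0,"z":0.015,"wx":0,"wy":0,"wz":-2},
    {"hand":0,"x":0,"y":0,"z":0,"wx":0,"wy":0,"wz":-2},
    {"hand":0,"x":0,"y":0,"z":0,"wx":0,"wy":0,"wz":0},
  ],
)

```text
time_s: 32.0
position: [0.5509, 0.1519, 0.077]
tcp_rot: [[-0.861, 0.509, -0.002], [0.509, 0.861, -0.0], [0.001, -0.001, -1.0]]
force: [-0.8, -0.5, -10.0]
opening: 0.091
```

```bash
python3 go.py
```

```text
t 32.0 p [0.5509 0.1519 0.077 ] ang 149.43 z [-0.002 -0.    -1.   ] j [  4.2 -55.2] F [ -0.78  -0.48 -10.01] M [ 0.203  0.137 -0.051] op 7.9
```

Request:
move_arm(
  moves=[
    {"hand":0,"x":0,"y":0,"z":0,"wx":0,"wy":0,"wz":-2},
    {"hand":0,"x":0,"y":0,"z":0,"wx":0,"wy":0,"wz":-2},
    {"hand":0,"x":0,"y":0,"z":0,"wx":0,"wy":0,"wz":0},
  ],
)

```text
time_s: 32.3
position: [0.5509, 0.1519, 0.077]
tcp_rot: [[-0.894, 0.447, -0.002], [0.447, 0.894, -0.0], [0.001, -0.001, -1.0]]
force: [-1.3, 1.6, -9.6]
opening: 0.089
```

```bash
python3 go.py
```

```text
t 32.3 p [0.5509 0.1519 0.077 ] ang 153.43 z [-0.002 -0.    -1.   ] j [  4.2 -59.2] F [-1.35  1.59 -9.63] M [0.23  0.222 0.002] op 7.7
```

Request:
move_arm(
  moves=[
    {"hand":0,"x":0,"y":0,"z":0,"wx":0,"wy":0,"wz":-2},
    {"hand":0,"x":0,"y":0,"z":0,"wx":0,"wy":0,"wz":-2},
    {"hand":0,"x":0,"y":0,"z":0,"wx":0,"wy":0,"wz":0},
  ],
)

```text
time_s: 32.6
position: [0.551, 0.152, 0.077]
tcp_rot: [[-0.923, 0.384, -0.001], [0.384, 0.923, -0.0], [0.001, -0.001, -1.0]]
force: [-0.8, 0.3, -10.0]
opening: 0.089
```

```bash
python3 go.py
```

```text
t 32.6 p [0.551 0.152 0.077] ang 157.43 z [-0.001 -0.    -1.   ] j [  4.2 -63.2] F [-0.8   0.26 -9.98] M [ 0.244  0.276 -0.021] op 7.7
```

Request:
move_arm(
  moves=[
    {"hand":0,"x":0,"y":0,"z":0,"wx":0,"wy":0,"wz":-2},
    {"hand":0,"x":0,"y":0,"z":0,"wx":0,"wy":0,"wz":-2},
    {"hand":0,"x":0,"y":0,"z":0,"wx":0,"wy":0,"wz":0},
  ],
)

```text
time_s: 32.9
position: [0.551, 0.152, 0.077]
tcp_rot: [[-0.948, 0.318, -0.001], [0.318, 0.948, -0.0], [0.001, -0.001, -1.0]]
force: [-2.0, 0.6, -8.4]
opening: 0.09
```

```bash
python3 go.py
```

```text
t 32.9 p [0.551 0.152 0.077] ang 161.43 z [-0.001 -0.    -1.   ] j [  4.2 -67.2] F [-2.    0.62 -8.38] M [ 0.223  0.349 -0.037] op 7.8
```

Request:
move_arm(
  moves=[
    {"hand":0,"x":0,"y":0,"z":0,"wx":0,"wy":0,"wz":-2},
    {"hand":0,"x":0,"y":0,"z":0,"wx":0,"wy":0,"wz":-2},
    {"hand":0,"x":0,"y":0,"z":0,"wx":0,"wy":0,"wz":0},
  ],
)

```text
time_s: 33.2
position: [0.551, 0.152, 0.077]
tcp_rot: [[-0.968, 0.252, -0.001], [0.252, 0.968, 0.0], [0.001, -0.0, -1.0]]
force: [-2.1, 0.9, -9.8]
opening: 0.089
```

```bash
python3 go.py
```

```text
t 33.2 p [0.551 0.152 0.077] ang 165.43 z [-0.001  0.    -1.   ] j [  4.2 -71.2] F [-2.14  0.94 -9.79] M [0.305 0.443 0.013] op 7.7
```

Request:
move_arm(
  moves=[
    {"hand":0,"x":0,"y":0,"z":0,"wx":0,"wy":0,"wz":-2},
    {"hand":0,"x":0,"y":0,"z":0,"wx":0,"wy":0,"wz":-2},
    {"hand":0,"x":0,"y":0,"z":0,"wx":0,"wy":0,"wz":0},
  ],
)

```text
time_s: 33.5
position: [0.5511, 0.152, 0.077]
tcp_rot: [[-0.983, 0.184, -0.001], [0.184, 0.983, 0.0], [0.001, -0.0, -1.0]]
force: [-2.3, 1.0, -8.3]
opening: 0.088
```

```bash
python3 go.py
```

```text
t 33.5 p [0.5511 0.152  0.077 ] ang 169.42 z [-0.001  0.    -1.   ] j [  4.2 -75.2] F [-2.28  0.98 -8.31] M [ 0.287  0.526 -0.054] op 7.7
```

Request:
move_arm(
  moves=[
    {"hand":0,"x":0,"y":0,"z":0,"wx":0,"wy":0,"wz":-2},
    {"hand":0,"x":0,"y":0,"z":0,"wx":0,"wy":0,"wz":-2},
    {"hand":0,"x":0,"y":0,"z":0,"wx":0,"wy":0,"wz":0},
  ],
)

```text
time_s: 33.8
position: [0.5511, 0.152, 0.0771]
tcp_rot: [[-0.993, 0.114, -0.001], [0.114, 0.993, 0.0], [0.001, -0.0, -1.0]]
force: [-2.0, 0.9, -8.1]
opening: 0.092
```

```bash
python3 go.py
```

```text
t 33.8 p [0.5511 0.152  0.0771] ang 173.43 z [-0.001  0.    -1.   ] j [  4.2 -79.2] F [-1.97  0.86 -8.05] M [ 0.365  0.547 -0.051] op 8.0
```

Request:
move_arm(
  moves=[
    {"hand":0,"x":0,"y":0,"z":0,"wx":0,"wy":0,"wz":-2},
    {"hand":0,"x":0,"y":0,"z":0,"wx":0,"wy":0,"wz":-2},
    {"hand":0,"x":0,"y":0,"z":0,"wx":0,"wy":0,"wz":0},
  ],
)

```text
time_s: 34.1
position: [0.5512, 0.1521, 0.0772]
tcp_rot: [[-0.999, 0.045, -0.001], [0.045, 0.999, 0.0], [0.001, 0.0, -1.0]]
force: [-3.4, 1.1, -6.4]
opening: 0.088
```

```bash
python3 go.py
```

```text
t 34.1 p [0.5512 0.1521 0.0772] ang 177.43 z [-0.001  0.    -1.   ] j [  4.2 -83.2] F [-3.39  1.07 -6.37] M [0.36  0.61  0.016] op 7.7
```

Request:
move_arm(
  moves=[
    {"hand":0,"x":0,"y":0,"z":0,"wx":0,"wy":0,"wz":-2},
    {"hand":0,"x":0,"y":0,"z":0,"wx":0,"wy":0,"wz":-2},
    {"hand":0,"x":0,"y":0,"z":0,"wx":0,"wy":0,"wz":0},
  ],
)

```text
time_s: 34.4
position: [0.5514, 0.1521, 0.0773]
tcp_rot: [[-1.0, -0.025, -0.001], [-0.025, 1.0, 0.0], [0.001, 0.0, -1.0]]
force: [-2.6, 1.9, -5.5]
opening: 0.09
```

```bash
python3 go.py
```

```text
t 34.4 p [0.5514 0.1521 0.0773] ang -178.58 z [-0.001  0.    -1.   ] j [  4.2 -87.2] F [-2.57  1.9  -5.51] M [ 0.407  0.684 -0.003] op 7.8
```

Request:
move_arm(
  moves=[
    {"hand":0,"x":0,"y":0,"z":-0.02,"wx":0,"wy":0,"wz":-2},
    {"hand":0,"x":0,"y":0,"z":0,"wx":0,"wy":0,"wz":0},
  ],
)

```text
time_s: 34.6
position: [0.5532, 0.1525, 0.0786]
tcp_rot: [[-0.998, -0.06, 0.004], [-0.06, 0.998, 0.001], [-0.004, 0.001, -1.0]]
force: [-1.3, 4.0, -1.4]
opening: 0.092
```

```bash
python3 go.py
```

```text
t 34.6 p [0.5532 0.1525 0.0786] ang -176.58 z [ 0.004  0.001 -1.   ] j [  4.2 -89.2] F [-1.27  3.99 -1.37] M [0.733 0.377 0.066] op 8.0
```

Request:
move_arm(
  moves=[
    {"hand":0,"x":0,"y":0,"z":0,"wx":0,"wy":0,"wz":-2},
    {"hand":0,"x":0,"y":0,"z":0,"wx":0,"wy":0,"wz":0},
  ],
)

```text
time_s: 34.8
position: [0.5532, 0.1523, 0.0786]
tcp_rot: [[-0.996, -0.094, 0.004], [-0.094, 0.996, 0.001], [-0.004, 0.0, -1.0]]
force: [-1.7, 2.9, -0.8]
opening: 0.088
```

```bash
python3 go.py
```

```text
t 34.8 p [0.5532 0.1523 0.0786] ang -174.58 z [ 0.004  0.001 -1.   ] j [  4.2 -91.2] F [-1.7  2.9 -0.8] M [0.678 0.338 0.01 ] op 7.7
```

The pull force fell away and the key rose past 3 mm, so this is the slot. I'll draw it up gently.

Request:
move_arm(
  moves=[
    {"hand":0,"x":0,"y":0,"z":-0.04,"wx":0,"wy":0,"wz":0},
    {"hand":0,"x":0,"y":0,"z":-0.04,"wx":0,"wy":0,"wz":0},
    {"hand":0,"x":0,"y":0,"z":0,"wx":0,"wy":0,"wz":0},
  ],
)

```text
time_s: 35.1
position: [0.5529, 0.1522, 0.0802]
tcp_rot: [[-0.995, -0.096, 0.003], [-0.096, 0.995, 0.001], [-0.003, 0.0, -1.0]]
force: [0.1, 4.2, -0.2]
opening: 0.086
```

```bash
python3 go.py
```

```text
t 35.1 p [0.5529 0.1522 0.0802] ang -174.52 z [ 0.003  0.001 -1.   ] j [  4.2 -91.3] F [ 0.09  4.17 -0.24] M [0.916 0.059 0.007] op 7.5
```

Request:
move_arm(
  moves=[
    {"hand":0,"x":0,"y":0.03,"z":-0.08,"wx":0,"wy":0,"wz":0},
    {"hand":0,"x":0,"y":0,"z":-0.08,"wx":0,"wy":0,"wz":0},
    {"hand":0,"x":0,"y":0,"z":0,"wx":0,"wy":0,"wz":0},
  ],
)

```text
time_s: 35.4
position: [0.5521, 0.1523, 0.0841]
tcp_rot: [[-0.995, -0.096, 0.001], [-0.096, 0.995, -0.001], [-0.001, -0.001, -1.0]]
force: [-0.1, 0.3, 0.7]
opening: 0.089
```

```bash
python3 go.py
```

```text
t 35.4 p [0.5521 0.1523 0.0841] ang -174.46 z [ 0.001 -0.001 -1.   ] j [  4.3 -91.2] F [-0.13  0.33  0.71] M [ 0.28   0.05  -0.033] op 7.8
```

Request:
move_arm(
  moves=[
    {"hand":0,"x":0,"y":0,"z":-0.08,"wx":0,"wy":0,"wz":0},
    {"hand":0,"x":0,"y":0,"z":-0.08,"wx":0,"wy":0,"wz":0},
    {"hand":0,"x":0,"y":0,"z":0,"wx":0,"wy":0,"wz":0},
  ],
)

```text
time_s: 35.7
position: [0.5519, 0.1524, 0.0879]
tcp_rot: [[-0.995, -0.096, 0.001], [-0.096, 0.995, -0.0], [-0.001, -0.0, -1.0]]
force: [-0.1, 0.6, 0.2]
opening: 0.09
```

```bash
python3 go.py
```

```text
t 35.7 p [0.5519 0.1524 0.0879] ang -174.46 z [ 0.001 -0.    -1.   ] j [  4.3 -91.2] F [-0.05  0.64  0.22] M [0.147 0.049 0.051] op 7.8
```

Coming up freely with no force. I'll draw it right out and look.

Request:
move_arm(
  moves=[
    {"hand":0,"x":0,"y":0,"z":-0.2,"wx":0,"wy":0,"wz":0},
    {"hand":0,"x":0,"y":0,"z":-0.3,"wx":0,"wy":0,"wz":0},
    {"hand":0,"x":0,"y":0,"z":-0.5,"wx":0,"wy":0,"wz":0},
    {"hand":0,"x":0,"y":0,"z":-0.8,"wx":0,"wy":0,"wz":0},
    {"hand":0,"x":0,"y":0,"z":-0.8,"wx":0,"wy":0,"wz":0},
    {"hand":0,"x":0,"y":0,"z":-0.8,"wx":0,"wy":0,"wz":0},
  ],
)

```text
time_s: 36.3
position: [0.5518, 0.1526, 0.1744]
tcp_rot: [[-0.995, -0.096, 0.001], [-0.096, 0.995, -0.0], [-0.001, -0.0, -1.0]]
force: [-0.1, -0.2, 0.6]
opening: 0.091
```

```bash
python3 go.py .50 -.136 .16; python3 - <<'E'
from rig import vision
import cv2,numpy as np
C=vision.capture("scene"); c=C["image"][120:240,320:420,::-1]
g=(255*(c/255.)**.6).astype(np.uint8); cv2.imwrite("pics/g_scene.png",cv2.resize(g,None,fx=5,fy=5,interpolation=cv2.INTER_CUBIC))
E
```

```text
t 36.3 p [0.5518 0.1526 0.1744] ang -174.47 z [ 0.001 -0.    -1.   ] j [  4.3 -91.2] F [-0.15 -0.2   0.59] M [ 0.082  0.02  -0.046] op 7.9
units [  3.175 -11.29    0.575]
```

View pics/g_scene.png

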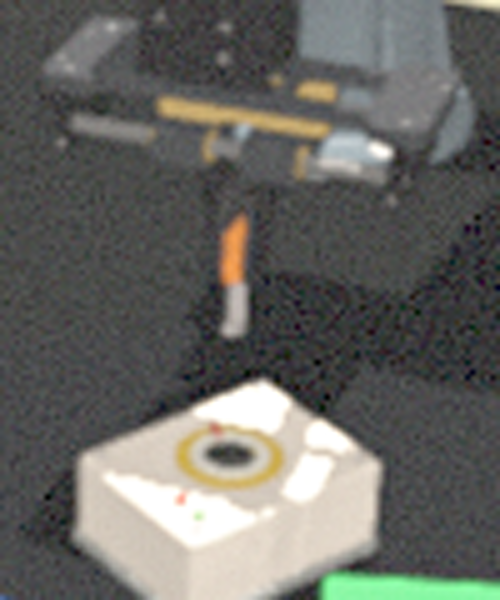

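The key is clear of the lock and held firmly: bow at (235,245), barrel below it, box keyhole empty at (230,455). Next, over to the tray, tilting the key so it lies down when released.

Request:
move_arm(
  moves=[
    {"hand":0,"x":0.24,"y":-0.94,"z":0,"wx":0,"wy":0,"wz":0},
    {"hand":0,"x":0.24,"y":-0.94,"z":0,"wx":0,"wy":0,"wz":0},
    {"hand":0,"x":0.24,"y":-0.94,"z":0,"wx":0,"wy":0,"wz":0},
    {"hand":0,"x":0.24,"y":-0.94,"z":0,"wx":0,"wy":0,"wz":0},
    {"hand":0,"x":0.24,"y":-0.94,"z":0,"wx":0,"wy":0,"wz":0},
    {"hand":0,"x":0.24,"y":-0.94,"z":0,"wx":0,"wy":0,"wz":0},
    {"hand":0,"x":0.24,"y":-0.94,"z":0,"wx":0,"wy":0,"wz":0},
    {"hand":0,"x":0.24,"y":-0.94,"z":0,"wx":0,"wy":0,"wz":0},
    {"hand":0,"x":0.24,"y":-0.94,"z":0,"wx":0,"wy":0,"wz":0},
    {"hand":0,"x":0.24,"y":-0.94,"z":0,"wx":0,"wy":0,"wz":0},
    {"hand":0,"x":0.24,"y":-0.94,"z":0,"wx":0,"wy":0,"wz":0},
    {"hand":0,"x":0.24,"y":-0.94,"z":0,"wx":0,"wy":0,"wz":0},
    {"hand":0,"x":0,"y":0,"z":0,"wx":0,"wy":-8,"wz":0},
    {"hand":0,"x":0,"y":0,"z":0,"wx":0,"wy":-8,"wz":0},
    {"hand":0,"x":0,"y":0,"z":0,"wx":0,"wy":-8,"wz":0},
    {"hand":0,"x":0,"y":0,"z":0,"wx":0,"wy":-8,"wz":0},
    {"hand":0,"x":0,"y":0,"z":0,"wx":0,"wy":-8,"wz":0},
    {"hand":0,"x":0,"y":0,"z":0,"wx":0,"wy":0,"wz":0},
    {"hand":0,"x":0,"y":0,"z":0,"wx":0,"wy":0,"wz":0},
  ],
)

```text
time_s: 38.25
position: [0.5415, -0.1121, 0.2212]
tcp_rot: [[-0.85, -0.063, 0.523], [-0.055, 0.998, 0.03], [-0.524, -0.003, -0.852]]
force: [-0.5, 0.3, -0.7]
opening: 0.09
```

```bash
python3 go.py .508 -.136 .037;  python3 - <<'E'
from rig import vision
import cv2,numpy as np
from ptr import ptr
C=vision.capture("top"); np.savez("pics/top2.npz",**C); print(ptr("pics/top2.npz"))
c=C["image"][185:255,222:292,::-1]
cv2.imwrite("pics/i_top.png",cv2.resize(c,None,fx=8,fy=8,interpolation=cv2.INTER_CUBIC))
C=vision.capture("scene"); c=C["image"][90:230,230:370,::-1]
g=(255*(c/255.)**.6).astype(np.uint8); cv2.imwrite("pics/i_scene.png",cv2.resize(g,None,fx=4,fy=4,interpolation=cv2.INTER_CUBIC))
E
```

```text
t 38.25 p [ 0.5415 -0.1121  0.2212] ang -176.27 z [ 0.523  0.03  -0.852] j [ -33.7 -163.5] F [-0.5   0.32 -0.66] M [-0.002  0.302  0.01 ] op 7.8
units [ 5.052 -0.844  5.548]
((np.float64(261.50338983050847), np.float64(225.6152542372881)), array([0.5341, 0.1379, 0.062 ]), np.float64(0.0227), np.float64(-135.4), 'bow', np.float64(0.0), 1, array([0.5313, 0.1346]))
```

View pics/i_scene.png

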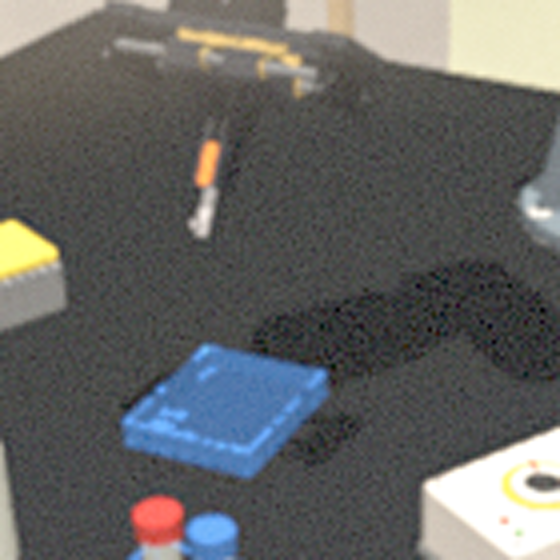

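View pics/i_top.png

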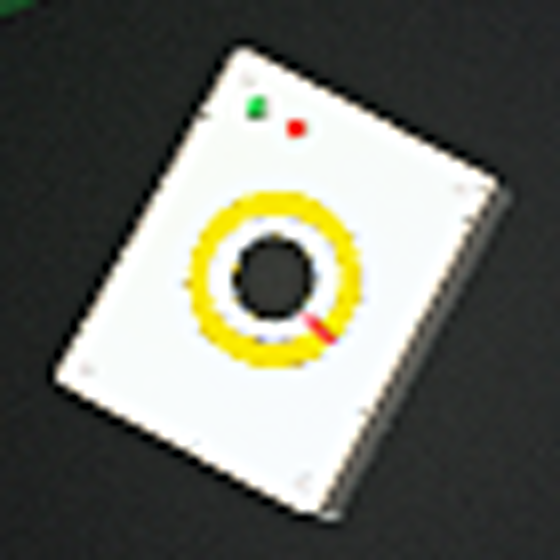

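Request:
move_arm(
  moves=[
    {"hand":0,"x":0,"y":0,"z":0,"wx":3.9,"wy":0,"wz":6.4},
    {"hand":0,"x":0,"y":0,"z":0,"wx":3.9,"wy":0,"wz":6.4},
    {"hand":0,"x":0,"y":0,"z":0,"wx":3.9,"wy":0,"wz":6.4},
    {"hand":0,"x":0,"y":0,"z":0,"wx":3.9,"wy":0,"wz":6.4},
    {"hand":0,"x":0,"y":0,"z":0,"wx":0,"wy":0,"wz":0},
    {"hand":0,"x":0,"y":0,"z":0,"wx":0,"wy":0,"wz":0},
  ],
)

```text
time_s: 38.95
position: [0.5385, -0.1123, 0.2174]
tcp_rot: [[-0.825, 0.289, 0.486], [0.247, 0.957, -0.15], [-0.509, -0.004, -0.861]]
force: [0.2, -0.2, 1.2]
opening: 0.09
```

```bash
python3 go.py .508 -.126 .037; python3 -c "
from rig import bot
s=bot.read_state();print(s['joint_positions'].round(1));print(s['tcp_rot'].round(3))"
```

```text
t 38.95 p [ 0.5385 -0.1123  0.2174] ang 163.3 z [ 0.486 -0.15  -0.861] j [ -26.  -113.4] F [ 0.17 -0.25  1.2 ] M [0.118 0.378 0.043] op 7.9
units [ 4.542 -0.849  5.704]
[ -26.    17.6  116.5   16.1   16.3 -113.4]
[[-0.825  0.289  0.486]
 [ 0.247  0.957 -0.15 ]
 [-0.509 -0.004 -0.861]]
```

Request:
move_arm(
  moves=[
    {"hand":0,"x":0,"y":0,"z":0,"wx":0,"wy":7.2,"wz":0},
    {"hand":0,"x":0,"y":0,"z":0,"wx":0,"wy":7.2,"wz":0},
    {"hand":0,"x":0,"y":0,"z":0,"wx":0,"wy":7.2,"wz":0},
    {"hand":0,"x":0,"y":0,"z":0,"wx":0,"wy":7.2,"wz":0},
    {"hand":0,"x":0,"y":0,"z":0,"wx":0,"wy":7.2,"wz":0},
    {"hand":0,"x":0,"y":0,"z":0,"wx":0,"wy":7.2,"wz":0},
    {"hand":0,"x":0,"y":0,"z":0,"wx":0,"wy":7.2,"wz":0},
    {"hand":0,"x":0,"y":0,"z":0,"wx":0,"wy":0,"wz":0},
    {"hand":0,"x":0,"y":0,"z":0,"wx":0,"wy":0,"wz":0},
  ],
)

```text
time_s: 39.85
position: [0.5383, -0.1125, 0.2169]
tcp_rot: [[-0.9, 0.291, -0.324], [0.274, 0.957, 0.097], [0.338, -0.001, -0.941]]
force: [-1.3, -0.9, -1.0]
opening: 0.089
```

```bash
python3 go.py .486 -.130 .10; python3 -c "
from rig import bot
s=bot.read_state();print(s['joint_positions'].round(1));print(s['tcp_rot'].round(3))"
```

```text
t 39.85 p [ 0.5383 -0.1125  0.2169] ang 163.04 z [-0.324  0.097 -0.941] j [-22.4 -95. ] F [-1.27 -0.88 -0.99] M [-0.038 -0.201 -0.026] op 7.7
units [ 0.112 -1.274  5.009]
[-22.4  33.8  79.2  -1.9  86.7 -95. ]
[[-0.9    0.291 -0.324]
 [ 0.274  0.957  0.097]
 [ 0.338 -0.001 -0.941]]
```

Healthy arm posture again, with the tool leaning 20° towards the base. Going to above the tray.

Request:
move_arm(
  moves=[
    {"hand":0,"x":0.02,"y":-0.21,"z":0.83,"wx":0,"wy":0,"wz":0},
    {"hand":0,"x":0.02,"y":-0.21,"z":0.83,"wx":0,"wy":0,"wz":0},
    {"hand":0,"x":0.02,"y":-0.21,"z":0.83,"wx":0,"wy":0,"wz":0},
    {"hand":0,"x":0.02,"y":-0.21,"z":0.83,"wx":0,"wy":0,"wz":0},
    {"hand":0,"x":0.02,"y":-0.21,"z":0.83,"wx":0,"wy":0,"wz":0},
    {"hand":0,"x":0.02,"y":-0.21,"z":0.83,"wx":0,"wy":0,"wz":0},
    {"hand":0,"x":0,"y":0,"z":0,"wx":0,"wy":0,"wz":0},
    {"hand":0,"x":0,"y":0,"z":0,"wx":0,"wy":0,"wz":0},
  ],
)

```text
time_s: 40.65
position: [0.4859, -0.1296, 0.1029]
tcp_rot: [[-0.9, 0.292, -0.323], [0.276, 0.956, 0.096], [0.337, -0.003, -0.942]]
force: [0.5, -0.2, 0.0]
opening: 0.087
```

```bash
python3 go.py .486 -.130 .042;  python3 - <<'E'
from rig import vision
import cv2,numpy as np
C=vision.capture("scene"); c=C["image"][110:230,230:370,::-1]
g=(255*(c/255.)**.6).astype(np.uint8); cv2.imwrite("pics/j_scene.png",cv2.resize(g,None,fx=4,fy=4,interpolation=cv2.INTER_CUBIC))
E
```

```text
t 40.65 p [ 0.4859 -0.1296  0.1029] ang 162.97 z [-0.323  0.096 -0.942] j [-25.8 -97.1] F [ 0.52 -0.19  0.03] M [-0.088 -0.196 -0.033] op 7.6
units [-0.83  -0.009  2.292]
```

View pics/j_scene.png

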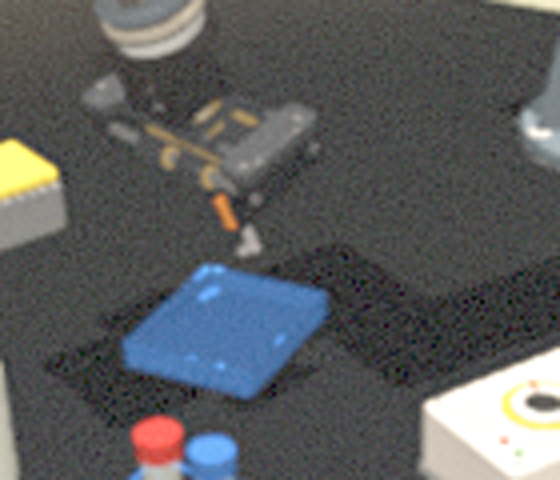

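Request:
move_arm(
  moves=[
    {"hand":0,"x":-0.2,"y":0,"z":0.55,"wx":0,"wy":0,"wz":0},
    {"hand":0,"x":-0.2,"y":0,"z":0.55,"wx":0,"wy":0,"wz":0},
    {"hand":0,"x":-0.2,"y":0,"z":0.55,"wx":0,"wy":0,"wz":0},
    {"hand":0,"x":-0.2,"y":0,"z":0.55,"wx":0,"wy":0,"wz":0},
    {"hand":0,"x":0,"y":0,"z":0,"wx":0,"wy":0,"wz":0},
    {"hand":0,"x":0,"y":0,"z":0,"wx":0,"wy":0,"wz":0},
  ],
)

```text
time_s: 41.3
position: [0.486, -0.1299, 0.0427]
tcp_rot: [[-0.899, 0.292, -0.326], [0.275, 0.956, 0.096], [0.339, -0.003, -0.941]]
force: [0.1, 0.3, -0.5]
opening: 0.087
```

```bash
python3 go.py .486 -.130 .039;  python3 - <<'E'
from rig import vision
import cv2,numpy as np
C=vision.capture("scene"); c=C["image"][110:230,230:370,::-1]
g=(255*(c/255.)**.6).astype(np.uint8); cv2.imwrite("pics/k_scene.png",cv2.resize(g,None,fx=4,fy=4,interpolation=cv2.INTER_CUBIC))
E
```

```text
t 41.3 p [ 0.486  -0.1299  0.0427] ang 162.97 z [-0.326  0.096 -0.941] j [-25.8 -96.6] F [ 0.07  0.3  -0.48] M [-0.1   -0.199 -0.035] op 7.6
units [-0.051 -0.004  0.139]
```

View pics/k_scene.png

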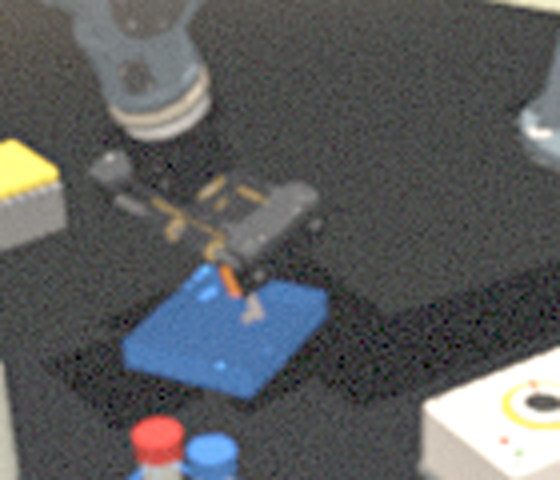

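Request:
move_arm(
  moves=[
    {"hand":0,"x":-0.02,"y":0,"z":0.05,"wx":0,"wy":0,"wz":0},
    {"hand":0,"x":-0.02,"y":0,"z":0.05,"wx":0,"wy":0,"wz":0},
    {"hand":0,"x":0,"y":0,"z":0,"wx":0,"wy":0,"wz":0},
  ],
)

```text
time_s: 41.65
position: [0.4867, -0.1302, 0.041]
tcp_rot: [[-0.9, 0.292, -0.323], [0.276, 0.956, 0.095], [0.337, -0.003, -0.941]]
force: [0.0, -0.1, 0.2]
opening: 0.094
```

```bash
python3 go.py
```

```text
t 41.65 p [ 0.4867 -0.1302  0.041 ] ang 162.96 z [-0.323  0.095 -0.941] j [-25.8 -96.6] F [ 0.02 -0.06  0.17] M [-0.05  -0.217 -0.009] op 8.2
```

Request:
move_arm(
  moves=[
    {"hand":36,"x":0,"y":0,"z":0,"wx":0,"wy":0,"wz":0},
    {"hand":36,"x":0,"y":0,"z":0,"wx":0,"wy":0,"wz":0},
    {"hand":36,"x":0,"y":0,"z":0,"wx":0,"wy":0,"wz":0},
    {"hand":36,"x":0,"y":0,"z":0,"wx":0,"wy":0,"wz":0},
    {"hand":36,"x":0,"y":0,"z":0,"wx":0,"wy":0,"wz":0},
  ],
)

```text
time_s: 42.15
position: [0.4865, -0.1302, 0.0408]
tcp_rot: [[-0.9, 0.292, -0.324], [0.276, 0.956, 0.095], [0.338, -0.003, -0.941]]
force: [-0.4, -0.0, 0.4]
opening: 0.393
```

```bash
python3 go.py;  python3 - <<'E'
from rig import vision
import cv2,numpy as np
C=vision.capture("scene"); c=C["image"][150:220,250:330,::-1]
g=(255*(c/255.)**.6).astype(np.uint8); cv2.imwrite("pics/l_scene.png",cv2.resize(g,None,fx=7,fy=7,interpolation=cv2.INTER_CUBIC))
E
```

```text
t 42.15 p [ 0.4865 -0.1302  0.0408] ang 162.96 z [-0.324  0.095 -0.941] j [-25.8 -96.6] F [-0.45 -0.04  0.39] M [-0.029 -0.231  0.026] op 34.2
```

View pics/l_scene.png

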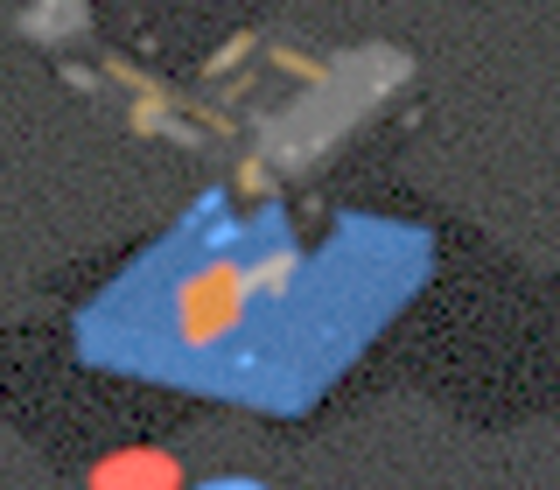

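The key lies flat in the tray, bow at (210,300) and bit end at (280,265), with the fingers clear of it. I'll retract straight up.

Request:
move_arm(
  moves=[
    {"hand":36,"x":0.2,"y":0,"z":-0.55,"wx":0,"wy":0,"wz":0},
    {"hand":36,"x":0.3,"y":0,"z":-0.85,"wx":0,"wy":0,"wz":0},
    {"hand":36,"x":0.3,"y":0,"z":-0.85,"wx":0,"wy":0,"wz":0},
    {"hand":36,"x":0.3,"y":0,"z":-0.85,"wx":0,"wy":0,"wz":0},
    {"hand":36,"x":0.3,"y":0,"z":-0.85,"wx":0,"wy":0,"wz":0},
    {"hand":36,"x":0,"y":0,"z":0,"wx":0,"wy":0,"wz":0},
    {"hand":36,"x":0,"y":0,"z":0,"wx":0,"wy":0,"wz":0},
  ],
)

```text
time_s: 42.9
position: [0.4873, -0.13, 0.1464]
tcp_rot: [[-0.901, 0.292, -0.322], [0.276, 0.956, 0.095], [0.336, -0.004, -0.942]]
force: [-0.1, -0.8, -0.2]
opening: 0.411
```

```bash
python3 go.py;  python3 - <<'E'
from rig import vision
import cv2,numpy as np
from ptr import ptr
from h import *
T=vision.capture("top"); np.savez("pics/top3.npz",**T); print(ptr("pics/top3.npz"))
S=vision.capture("scene"); cv2.imwrite("pics/m_scene.png",S["image"][:,:,::-1])
h=cv2.cvtColor(S["image"],cv2.COLOR_RGB2HSV).astype(int)
m=(h[...,0]<18)&(h[...,0]>3)&(h[...,1]>150)&(h[...,2]>90); m[:170]=0;m[210:]=0;m[:,:260]=0;m[:,:]&=True;m[:,315:]=0
p=np.argwhere(m)[:,::-1]; print(len(p),p.mean(0),onz(S,*p.mean(0),.01))
d=np.abs(S["image"].astype(int)-np.load("pics/scene0.npz")["image"]).max(2)>60
cv2.imwrite("pics/m_diff.png",d.astype(np.uint8)*255)
E
```

```text
t 42.9 p [ 0.4873 -0.13    0.1464] ang 162.96 z [-0.322  0.095 -0.942] j [-25.7 -97.3] F [-0.1  -0.84 -0.22] M [-0.057 -0.124 -0.023] op 35.7
((np.float64(261.4991539763113), np.float64(225.61421319796952)), array([0.5341, 0.138 , 0.062 ]), np.float64(0.0227), np.float64(-135.4), 'bow', np.float64(0.0), 1, array([0.5313, 0.1346]))
55 [279.96363636 192.72727273] [ 0.51545017 -0.15122865  0.01      ]
```

View pics/m_scene.png

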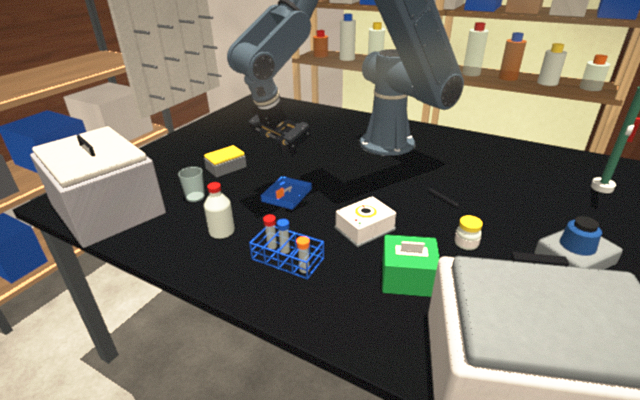

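View pics/m_diff.png

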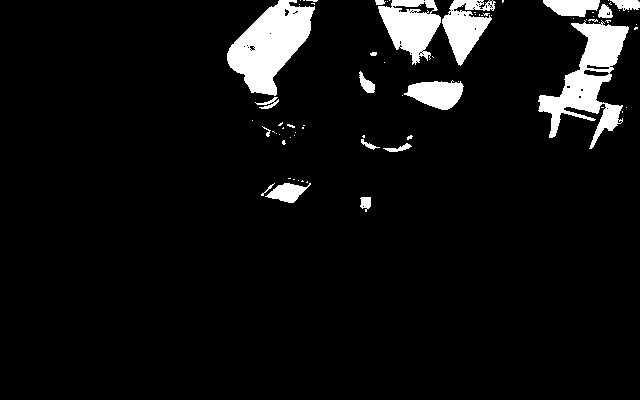

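The key lies in the tray at (280,193). The difference image shows no bystander has moved: only the arm, its shadow on the tray, and the lock's missing key have changed. Handing in.

```bash
python3 -c "
from rig import order
print(order.hand_in())"
```

```text
the job is handed in; nothing more can be done
None
```

I turned the orange key clockwise to its stop and brought it back anticlockwise to the slot. I then drew it out and left it lying flat in the blue tray. The job is handed in at about 43 s of the 72 s allowed; no verdict was reported.

- **Cam at its stop:** I pushed to the stop twice, reaching about 0.17 and then 0.19 N m. That is well above the cam's 0.03 N m friction and just under the 0.2 N m limit. The pointer moved 14° (0.244 rad) from its start and read −135.4° after each push and at the end. I never read the cam angle directly; I took it to be at the stop because of the firm torque and because the second push moved it no further.
- **Drawing out:** I found the slot with the key's x axis about 30° anticlockwise of the box's x axis. I searched with a pull of 8–13 N, and the key then came up with almost no force.
- **In the tray:** The bow is at about (0.515, −0.151) m in the last image, inside the tray's outline. The gripper was open and about 0.1 m above, touching nothing.
- **Other things on the bench:** Comparing the first and last scene images showed no change in any of them.

**Things that went less smoothly:**
- The bow twisted several degrees in the jaws during the first push, so I let go, checked the pointer and gripped again.
- The first tilt over the tray ran the last joint to its limit, so I turned and tilted the other way.

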